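# Reset the stray option rocker of a pump controller with the setting stylus

### The arm

A 7-joint arm with a two-finger parallel gripper is mounted at the origin on a cart in front of the work surface, level with it; the furniture and walls round the work are solid. World frame = base frame: x ahead of the robot, y to its left, z up, the work surface at z = 0. Lengths are in m, angles in rad, forces in N, time in s.
With the tool pointing down it reaches from about 0.425 to 0.95 m from the base axis. Payload 4.7 kg.
Tool frame: the origin (TCP) lies at the very end of the fingers, on their centre line; the grasp point (between the pads) lies 19 mm behind it; z points along the fingers, y is the direction in which the jaws open and shut (so a half turn about z gives the same grasp; the last joint's range is limited). The gripper opens to 87 mm and grips with 3 to 60 N. Pads are 19 mm wide; open, the fingers measure 117 mm over their backs; the gripper's body (75 mm by 190 mm) begins 51 mm behind the grasp point.
Start: joints at [-1.155, 0.469, -0.049, 1.532, 0.024, 1.141, -0.082], TCP at [0.29, 0.609, 0.223] pointing down, gripper open.
Joint ranges: [-2.59, 2.59], [-0.33, 1.99], [-1.39, 1.29], [0.1, 2.45], [-1.04, 4.18], [0.21, 1.99], [-2.66, 2.66]. Speed limits (rad/s): [2.57, 2.57, 3.14, 3.14, 3.14, 3.14, 3.14].

### API

Orientations are given as a unit quaternion [w, x, y, z].
In Python, from rig import observe, camera, camera_params, sign_off, masks_of gives the robot as it stands.
- The arm moves only by the tool servo_tool, never from a script. Its argument "commands" is a list of rows, each a list of 3 entries, a list of its own where there are three numbers: the shift along the tool's x, y, z in cm, then the turn about the tool's z in degrees, then the opening, from 0 (shut) to 1 (fully open). In form: [[[x, y, z], roll, gripper], ...]. A call has 1 to 5 rows; each row is the pose to reach, as a shift and turn from the pose commanded when the call began, along the tool's axes at that moment; what a row does not reach only later rows make up. A row lasts 1/8 s, in which the tool goes at most 62.5 mm and 10.7 degrees, less where a joint would pass 70% of its speed; a pose out of reach is approached as far as the arm can. A call with a gripper value outside its range is refused whole. The fingers move at their own pace and stop on an object; "squeeze" is the grip in N (left out, the last holds). Time passes only in rows, so rows that repeat a pose let the fingers close. It gives the time, the measured TCP pose, the force and the opening at its end, in the units of the state.
- observe(): the state, without advancing time (a new reading comes with each control period).
- camera(name): name is "scene" or "top" or "wrist"; returns the picture (400x640x3 uint8, red, green, blue); there is no depth.
- camera_params(name): a dict with "fx", "fy", "cx", "cy" (pixels), "rvec" (rotation vector, rad) and "tvec" (3), from world to camera coordinates, as OpenCV has them. Camera axes: x right, y down, z forward; pixel columns grow to the right and rows downward; lengths in m; the calibration is good to about 2 mm. A picture is of the moment at which its call begins: read the wrist's pose just before it. camera_params takes no time and is no camera call; for the wrist camera it gives the pose at the moment of the call.
- sign_off(): hands the job in, once; it reports no verdict.
Trained networks look in the newest picture that a camera, given by its name, has taken for a name from the list of things; names that differ only in an ending like _2 or _b are one class to them, and where a whole thing is asked for, a point or a joint stands for the part that bears it (a point fixed in the world has none). Each returns a list of dicts, best first, with "conf" (0 to 1); they miss things now and then, are a little off and sometimes report something else, mostly with a low value. They report only what shows in the picture. A call takes as long as a camera call.
- masks_of(camera, target): "mask" (400x640 bool, what is visible of it) and "box" ([centre column, centre row, width, height] in pixels, round what is visible of it).
The state is a dict: "time": time; "joints": joint angles; "qd": joint speeds; "effort": joint torques, N m; "position": TCP position; "ee_rot": TCP orientation; "ft_force": force on the tool from outside, world axes, zero at the start; "ft_torque": the same for the moment, N m; "finger_gap": opening from 0.0 (shut) to 1.0 (fully open).
Only numpy, scipy, OpenCV 4.12 (cv2) and the standard library are available. Lean on these libraries where they do the work, as an engineer would, in place of code of your own. Each camera call takes 0.05 s, during which the arm holds its last target.

### The job

One of the six option rockers behind the clear cover of the pump controller has been left on: it stands the other way from its five neighbours. Swing the cover right up, take the setting stylus from the carton and throw that one rocker back with its tip so that all six stand alike, leaving the others alone and keeping your fingers off the rockers. Then press the stylus fully home into its matching cutout in the service tray and shut the cover, without knocking over the beaker or the measuring cylinder.

Things in the scene. Friction and masses are not known exactly. Their poses are not given: they have to be found in the camera images.
- controller: Fixed pump controller, a white desk case with grey end cheeks, 130 (x) x 150 (y) x 127 mm. Origin: centre of its underside; x to its back, z up. Front: 20 mm upright lip at x -65, then a flat panel that rises to the back at 55 deg from level, top edge at x 8.5, z 125. So the panel's outward normal is (-0.819, 0, 0.574) in its axes, up-slope is (0.574, 0, 0.819).
- cover (a joint): Clear dust cover over the window, hinged along its upper edge, 50 mm long x 112 mm wide. 0: shut on the panel; it swings outward and up about the controller's +y to 2.4 rad. The stiff hinge (0.03 N m) stays where it is left.
- cover_hinge (a point): Middle of the cover's hinge line (along the controller's y), 26 mm up-slope from the centre of the window in the panel. The window is 94 mm wide (y) x 28 mm along the slope and opens into a well 21 mm deep, square to the panel, with the six rockers side by side. A 5 mm blade on a rocker's lower half can lean at most about 12 deg below the panel's normal, more above it.
- cover_tab (a point): Middle of the cover's grey finger tab, which moves with the cover: a plate 10 mm thick (along y), 18 mm along the cover, standing 28 mm out of its outer face, 11 mm from the free edge; this point is 15 mm out. With the cover shut it lies in front of the lower edge of the window; fingers fit on both sides (y) of it.
- stylus: Loose setting stylus, 165 mm long, lying flat: black handle 14 x 14 mm and 75 mm long (x -37.5 to 37.5), with a flared butt 20 mm wide at x -37.5 to -28.5, a 12 mm steel collar to x 46, then a straight steel blade 5 mm thick to the ball tip (6 mm) at x 127.5. Origin: underside of the handle at its middle; x points to the tip. Balance point near x 15. About 60 g.
- stylus_tip (a point): Very end of the stylus' ball tip, on its centre line (7 mm above the underside).
- carton: Fixed plain white carton of filter discs, 110 (x) x 190 (y) x 60 mm, on whose flat top the stylus lies at the start. Origin: centre of its underside.
- tray: Fixed aluminium service tray, 215 (x) x 130 (y) x 22 mm, with a dark insert (top at z 20) in which the stylus has a fitted cutout 12 mm deep with grey floor at z 8: 18 mm wide for the handle, 24 for the butt, 16 for the collar, 11 for the blade, 2 mm of play at the ends. A second cutout holds forceps. Origin: centre of the underside; the stylus' cutout points along +x.
- stylus_home (a point): Where the stylus' origin lies when it is home in its cutout, on the cutout's floor; x is the direction in which the stylus must point. A finger notch, 46 mm along x and 85 mm along y, as deep as the cutout, crosses it at x +12.5 mm from here, so that fingers can reach down beside the handle.
- home_tip (a point): Where the end of the stylus' tip lies when the stylus is home in its cutout, 15 mm above the bench.
- beaker: Loose bystander: clear beaker, 53 mm wide, 65 mm high. Origin: centre of its underside.
- cylinder: Loose bystander: glass measuring cylinder, 66 mm foot, 250 mm high. Origin: centre of its underside.
- rocker_a (a joint): One of the six white rockers (11 mm wide, 25 mm long up the slope, 15 mm apart; the letters do not follow their order in the row). Snaps between 0 (off: lower end in, upper end proud) and 0.48 rad (on: upper end in, lower end proud); pressing the proud end in by 4 mm with about 2 N, 8 mm from the middle, throws it over; it snaps past 0.24.
- rocker_a_seat: Fixed seat of rocker a; origin on the row's centre line, in the plane of the panel's surface, straight out from the rocker's middle; the middle of the rocker's face lies 15.5 mm below it (square to the panel) and its ends 12 mm up and down the slope. Axes as the controller's.
- rocker_b (a joint): One of the six white rockers (11 mm wide, 25 mm long up the slope, 15 mm apart; the letters do not follow their order in the row). Snaps between 0 (off: lower end in, upper end proud) and 0.48 rad (on: upper end in, lower end proud); pressing the proud end in by 4 mm with about 2 N, 8 mm from the middle, throws it over; it snaps past 0.24.
- rocker_b_seat: Fixed seat of rocker b; origin on the row's centre line, in the plane of the panel's surface, straight out from the rocker's middle; the middle of the rocker's face lies 15.5 mm below it (square to the panel) and its ends 12 mm up and down the slope. Axes as the controller's.
- rocker_c (a joint): One of the six white rockers (11 mm wide, 25 mm long up the slope, 15 mm apart; the letters do not follow their order in the row). Snaps between 0 (off: lower end in, upper end proud) and 0.48 rad (on: upper end in, lower end proud); pressing the proud end in by 4 mm with about 2 N, 8 mm from the middle, throws it over; it snaps past 0.24.
- rocker_c_seat: Fixed seat of rocker c; origin on the row's centre line, in the plane of the panel's surface, straight out from the rocker's middle; the middle of the rocker's face lies 15.5 mm below it (square to the panel) and its ends 12 mm up and down the slope. Axes as the controller's.
- rocker_d (a joint): One of the six white rockers (11 mm wide, 25 mm long up the slope, 15 mm apart; the letters do not follow their order in the row). Snaps between 0 (off: lower end in, upper end proud) and 0.48 rad (on: upper end in, lower end proud); pressing the proud end in by 4 mm with about 2 N, 8 mm from the middle, throws it over; it snaps past 0.24.
- rocker_d_seat: Fixed seat of rocker d; origin on the row's centre line, in the plane of the panel's surface, straight out from the rocker's middle; the middle of the rocker's face lies 15.5 mm below it (square to the panel) and its ends 12 mm up and down the slope. Axes as the controller's.
- rocker_e (a joint): One of the six white rockers (11 mm wide, 25 mm long up the slope, 15 mm apart; the letters do not follow their order in the row). Snaps between 0 (off: lower end in, upper end proud) and 0.48 rad (on: upper end in, lower end proud); pressing the proud end in by 4 mm with about 2 N, 8 mm from the middle, throws it over; it snaps past 0.24.
- rocker_e_seat: Fixed seat of rocker e; origin on the row's centre line, in the plane of the panel's surface, straight out from the rocker's middle; the middle of the rocker's face lies 15.5 mm below it (square to the panel) and its ends 12 mm up and down the slope. Axes as the controller's.
- rocker_f (a joint): One of the six white rockers (11 mm wide, 25 mm long up the slope, 15 mm apart; the letters do not follow their order in the row). Snaps between 0 (off: lower end in, upper end proud) and 0.48 rad (on: upper end in, lower end proud); pressing the proud end in by 4 mm with about 2 N, 8 mm from the middle, throws it over; it snaps past 0.24.
- rocker_f_seat: Fixed seat of rocker f; origin on the row's centre line, in the plane of the panel's surface, straight out from the rocker's middle; the middle of the rocker's face lies 15.5 mm below it (square to the panel) and its ends 12 mm up and down the slope. Axes as the controller's.

How it is judged:
On the way, in this order (a step that is already met when the one before it is completed fails the run):
1. the cover is swung up by more than 57 degrees (value of joint cover above 1 rad), for 0.2 s.
2. the stylus touches the rocker that is on (contact force between stylus and rocker_d_seat above 0.2 N).
3. the rocker that was on is off (value of joint rocker_d below 0.1 rad), for 0.2 s.
At the end, for the whole second after the job is handed in: All six rockers are off (each below 0.1 rad); the stylus lies at rest in its cutout, origin within 6 mm and tip within 7 mm of their places there; the cover is shut (below 0.12 rad) (value of joint each of rocker_a, rocker_b, rocker_c, rocker_d, rocker_e, rocker_f below 0.1 rad and value of joint cover below 0.12 rad and distance between stylus and stylus_home below 0.006 m and distance between stylus_tip and home_tip below 0.007 m and linear speed of stylus below 0.02 m/s); the robot touches nothing.
It fails at once if another rocker is thrown over (value of joint any of rocker_a, rocker_b, rocker_c, rocker_e, rocker_f above 0.24 rad).
It fails at once if the fingers touch a rocker (contact force between the fingers and rocker_a_seat above 0.3 N or contact force between the fingers and rocker_b_seat above 0.3 N or contact force between the fingers and rocker_c_seat above 0.3 N or contact force between the fingers and rocker_d_seat above 0.3 N or contact force between the fingers and rocker_e_seat above 0.3 N or contact force between the fingers and rocker_f_seat above 0.3 N).
It fails at once if the beaker or the measuring cylinder is knocked over (angle between any of beaker, cylinder's own z axis and vertical above 0.5 rad).
It also fails if it takes over 72 s, if anything falls off the work surface, if the arm or the gripper's body presses on something with over 40 N, if the wrist force passes 120 N, or if a joint passes its speed limit or range.

## Working session

There is one attempt and no reset: what is moved stays moved. The work goes in short steps, Python scripts to look and compute and a tool call to move; the robot and the scene stay as the last step left them, time stands still between calls to the robot, and variables do not carry over. Pictures are saved under pics/ and viewed, and the job is handed in when it is done.

Besides the shell and the picture viewer there is one more tool, called after "Request:" by a JSON object that holds its "fn" and its "kwargs". servo_tool: Moves the arm, as the interface text tells. Its arguments: {"type":"object","properties":{"commands":{"type":"array","items":{"type":"array"}},"squeeze":{"type":"number"}},"required":["commands"]}

```bash
ls; mkdir -p pics; cat > h.py <<'E'
import numpy as np, cv2, json
from rig import observe, camera, camera_params, sign_off, masks_of
def P(name):
    p=camera_params(name); R=cv2.Rodrigues(np.array(p['rvec'],float))[0]; t=np.array(p['tvec'],float).ravel()
    K=np.array([[p['fx'],0,p['cx']],[0,p['fy'],p['cy']],[0,0,1.]]); return K,R,t
def proj(name,X,prm=None):
    K,R,t=prm or P(name); X=np.atleast_2d(X); c=X@R.T+t; u=c@K.T; return u[:,:2]/u[:,2:]
def ray(name,uv,prm=None):
    K,R,t=prm or P(name); d=np.linalg.inv(K)@np.array([uv[0],uv[1],1.]); d=R.T@d; return -R.T@t,d/np.linalg.norm(d)
def onz(name,uv,z,prm=None):
    o,d=ray(name,uv,prm); return o+d*(z-o[2])/d[2]
def save(n,im,scale=1.25):
    im=cv2.cvtColor(im,cv2.COLOR_RGB2BGR)
    if scale!=1: im=cv2.resize(im,None,fx=scale,fy=scale,interpolation=cv2.INTER_CUBIC)
    cv2.imwrite('pics/'+n,im)
E
python3 - <<'E'
from h import *
s=observe(); print({k:np.round(v,3).tolist() for k,v in s.items()})
for c in ['scene','top','wrist']:
    im=camera(c); save(c+'0.png',im); K,R,t=P(c); print(c,K[0,0],np.round(-R.T@t,3),np.round(R[2],3))
    np.save(c+'0.npy',im)
for c in ['scene','top']:
    for n in ['controller','cover','cover_tab','stylus','carton','tray','beaker','cylinder','rocker_d']:
        for d in masks_of(c,n)[:7]: print(c,n,round(d['conf'],2),np.round(d['box'],1).tolist())
print(observe()['time'])
E
```

```text
pics
{'time': 0.0, 'joints': [-1.155, 0.469, -0.049, 1.534, 0.024, 1.141, -0.082], 'qd': [0.001, -0.001, 0.001, -0.0, -0.001, 0.0, -0.001], 'effort': [0.0, -50.799, -0.081, -23.615, -0.061, 0.038, 0.0], 'position': [0.29, 0.609, 0.221], 'ee_rot': [-0.0, 0.221, 0.975, -0.001], 'ft_force': [0.127, 0.038, -0.674], 'ft_torque': [-0.003, -0.028, 0.008], 'finger_gap': 1.0}
scene 386.6130963812123 [-0.065 -0.443  0.919] [ 0.529  0.422 -0.736]
top 478.76086734182405 [0.298 0.073 1.382] [ 0.166 -0.018 -0.986]
wrist 327.28410815222446 [0.218 0.644 0.384] [ 0.263 -0.126 -0.957]
scene controller 0.82 [296.6, 180.7, 62.7, 71.4]
scene cover 0.58 [284.8, 186.1, 29.8, 26.9]
scene cover_tab 0.77 [287.1, 185.0, 29.9, 31.4]
scene stylus 0.59 [390.9, 287.2, 34.9, 18.1]
scene stylus 0.53 [286.5, 185.1, 25.6, 30.3]
scene stylus 0.39 [307.9, 241.8, 16.2, 29.3]
scene carton 0.72 [376.5, 287.9, 86.3, 77.0]
scene carton 0.29 [235.2, 179.3, 75.4, 51.0]
scene tray 0.79 [235.6, 178.8, 75.2, 50.5]
scene tray 0.28 [391.5, 289.7, 31.8, 17.0]
scene beaker 0.82 [309.7, 243.0, 17.8, 23.8]
scene cylinder 0.62 [234.7, 180.7, 75.4, 57.5]
scene cylinder 0.59 [394.8, 194.1, 30.0, 73.2]
top controller 0.89 [276.8, 180.6, 57.9, 63.5]
top cover 0.68 [274.9, 201.3, 42.3, 21.2]
top cover_tab 0.63 [272.1, 198.4, 38.7, 20.8]
top stylus 0.65 [387.9, 148.9, 34.0, 43.5]
top stylus 0.53 [422.4, 239.9, 53.7, 16.9]
top carton 0.81 [418.0, 235.3, 74.3, 44.4]
top tray 0.7 [203.6, 215.1, 54.9, 78.4]
top beaker 0.75 [340.1, 238.4, 17.7, 19.0]
top cylinder 0.92 [387.9, 149.2, 31.9, 45.2]
1.05
```

View pics/scene0.png

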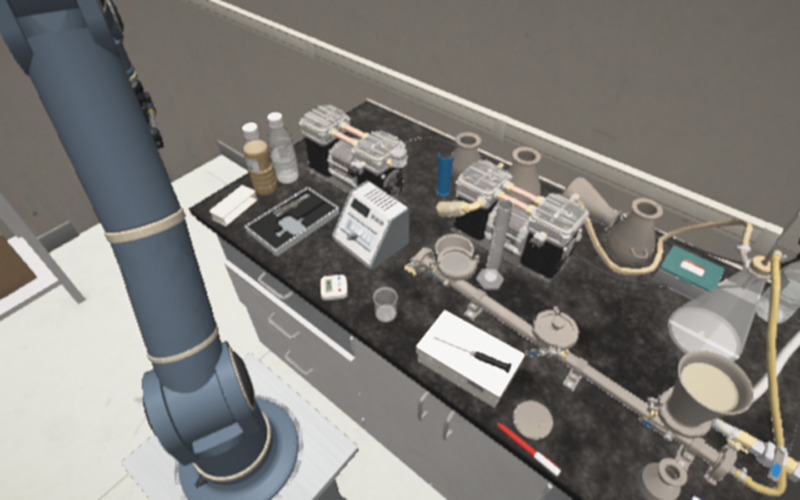

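View pics/top0.png

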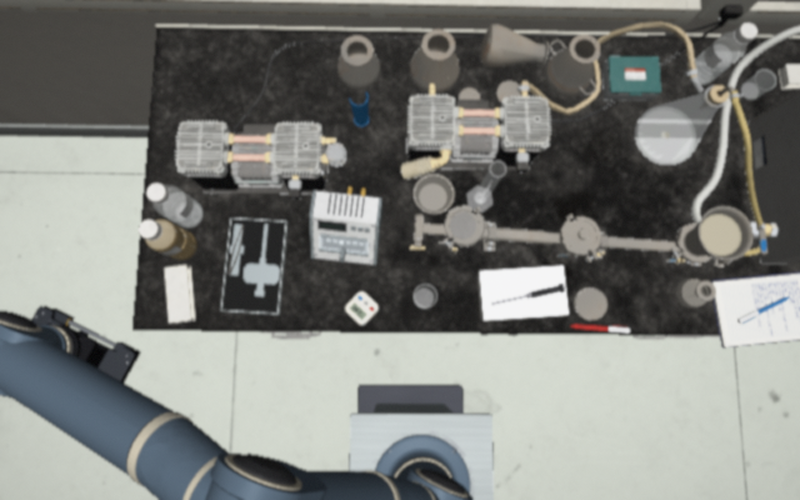

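View pics/wrist0.png

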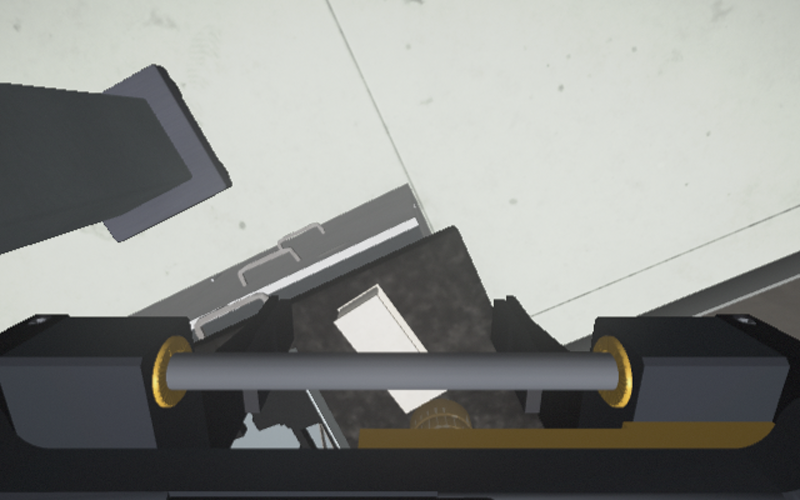

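Scene and top pictures (800-px scale): the carton with the stylus is at about (523,293) in top, tip to the left. The controller is at (345,228) with its front toward the robot, the tray at (255,265), the beaker at (425,295) and the cylinder's foot at (480,197).

```bash
python3 - <<'E'
from h import *
im=np.load('top0.npy'); 
for n,(x0,x1,y0,y1) in {'ctl':(160,320,140,270),'car':(360,480,190,270)}.items():
    save('t_%s.png'%n,im[y0:y1,x0:x1],5 if n=='ctl' else 5)
im=np.load('scene0.npy'); save('s_ctl.png',im[120:220,180:340],5)
for n,uv,z in [('carton',(418,235),.06),('tray',(203.6,213),.02),('beaker',(340,238),.03),('cylfoot',(384,158),.01),('ctl',(277,180),.08)]:
    print(n,np.round(onz('top',uv,z),3))
K,R,t=P('wrist'); s=observe(); print(proj('wrist',s['position']), s['position'])
from scipy.spatial.transform import Rotation as Ro
q=s['ee_rot']; T=Ro.from_quat([q[1],q[2],q[3],q[0]]).as_matrix(); print(np.round(T,3)); print('cam in tool',T.T@(-R.T@t-np.array(s['position'])), 'camaxes in tool',np.round(T.T@R.T,3))
E
```

```text
carton [ 0.417 -0.222  0.06 ]
tray [0.477 0.382 0.02 ]
beaker [ 0.409 -0.008  0.03 ]
cylfoot [ 0.648 -0.138  0.01 ]
ctl [0.564 0.17  0.08 ]
[[312.17823089 254.83461785]] [0.29041288 0.60934486 0.22257272]
[[-0.903  0.43   0.   ]
 [ 0.43   0.903  0.   ]
 [ 0.     0.    -1.   ]]
cam in tool [ 0.08017792  0.00051638 -0.16198464] camaxes in tool [[ 0.001 -0.957 -0.291]
 [ 1.     0.001  0.001]
 [-0.    -0.291  0.957]]
```

View pics/t_ctl.png

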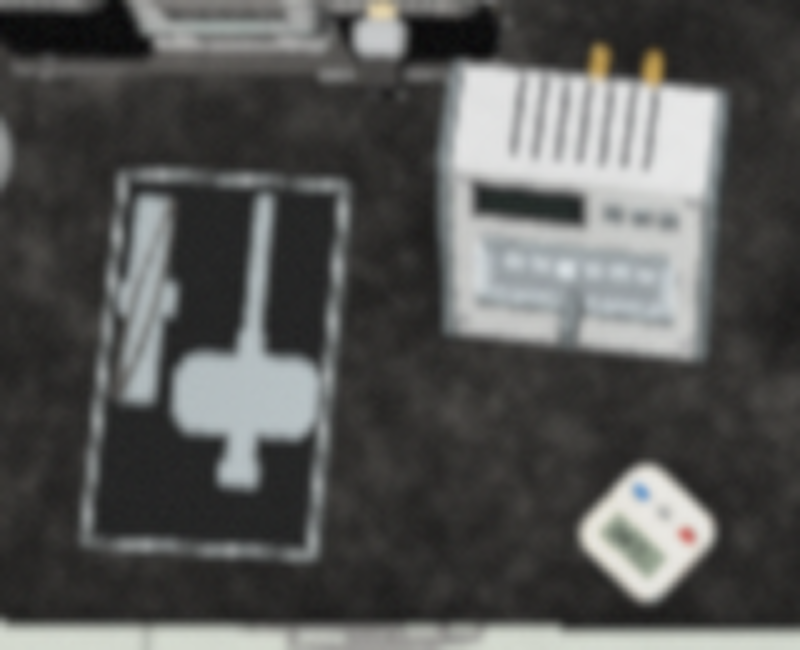

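View pics/s_ctl.png

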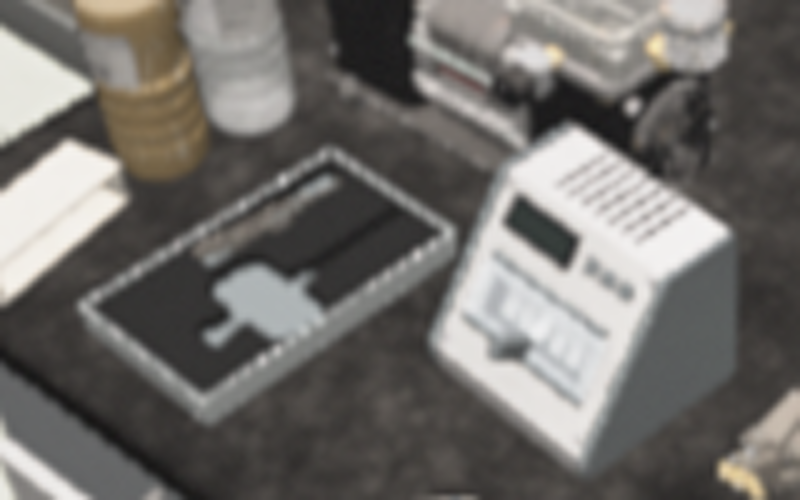

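View pics/t_car.png

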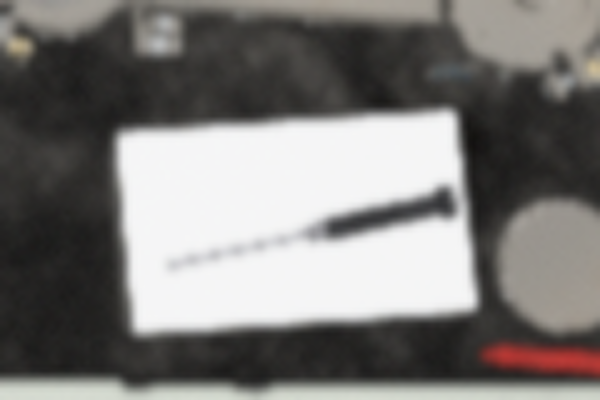

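Request:
{"fn": "servo_tool", "kwargs": {"commands": [[[0, 0, -6], 0, 1], [[0, 0, -12], 0, 1], [[-4, -2, -17], -5, 1], [[-10, -5, -18], -13, 1], [[-16, -8, -18], -20, 1]]}}

```text
time: 1.68
position: [0.3932, 0.478, 0.4041]
ee_rot: [0.001, 0.045, 0.999, 0.001]
ft_force: [-0.0, -0.1, -0.3]
finger_gap: 1.001
```

```bash
cat >> h.py <<'E'
from scipy.spatial.transform import Rotation as Ro
def tool():
    s=observe(); q=s['ee_rot']; return np.array(s['position']),Ro.from_quat([q[1],q[2],q[3],q[0]]).as_matrix(),s
def go(target,yaw=None):
    "cm shift in tool axes and roll; yaw= world heading of tool +x in deg"
    p,T,s=tool(); d=T.T@(np.array(target)-p)*100
    cur=np.degrees(np.arctan2(T[1,0],T[0,0])); r=0
    if yaw is not None: r=-((yaw-cur+180)%360-180)
    print('t',round(s['time'],2),'pos',np.round(p,4),'yaw',round(cur,2),'shift cm',np.round(d,2),'roll',round(r,2),'gap',round(s['finger_gap'],3),'F',np.round(s['ft_force'],1)); return d,r
E
python3 -c "
from h import *
go([.58,.26,.38],180)"
```

```text
t 1.68 pos [0.3932 0.478  0.4041] yaw 174.81 shift cm [-20.57 -20.03   2.39] roll -5.19 gap 1.001 F [-0.  -0.1 -0.3]
```

Request:
{"fn": "servo_tool", "kwargs": {"commands": [[[-4, -4, 0], -5, 1], [[-8, -8, 0], -5, 1], [[-12, -12, 0], -5, 1], [[-17, -16, 1], -5, 1], [[-20.5, -20, 2], -5, 1]]}}

```text
time: 2.3
position: [0.5787, 0.2584, 0.3821]
ee_rot: [0.0, 0.004, 1.0, 0.0]
ft_force: [0.4, 0.6, 0.1]
finger_gap: 1.0
```

Request:
{"fn": "servo_tool", "kwargs": {"commands": [[[0, 0, 0], 0, 1], [[0, 0, 0], 0, 1]]}}

```text
time: 2.55
position: [0.5768, 0.2608, 0.3823]
ee_rot: [-0.0, 0.004, 1.0, 0.0]
ft_force: [-0.2, 0.8, 0.2]
finger_gap: 1.001
```

```bash
python3 - <<'E'
from h import *
go([.58,.26,.38],180)
im=camera('wrist');np.savez('w1.npz',im=im,**dict(zip('KRt',P('wrist')))); save('w1.png',im)
for n in ['cover_tab','rocker_d','tray','controller']:
    for d in masks_of('wrist',n)[:7]: print(n,round(d['conf'],2),np.round(d['box'],1).tolist())
E
```

```text
t 2.55 pos [0.5768 0.2608 0.3823] yaw 179.54 shift cm [-0.32 -0.08  0.23] roll -0.46 gap 1.001 F [-0.2  0.8  0.2]
cover_tab 0.87 [254.0, 113.6, 83.8, 43.0]
tray 0.96 [397.6, 85.3, 101.5, 153.5]
controller 0.56 [249.0, 150.7, 125.8, 119.6]
```

View pics/w1.png

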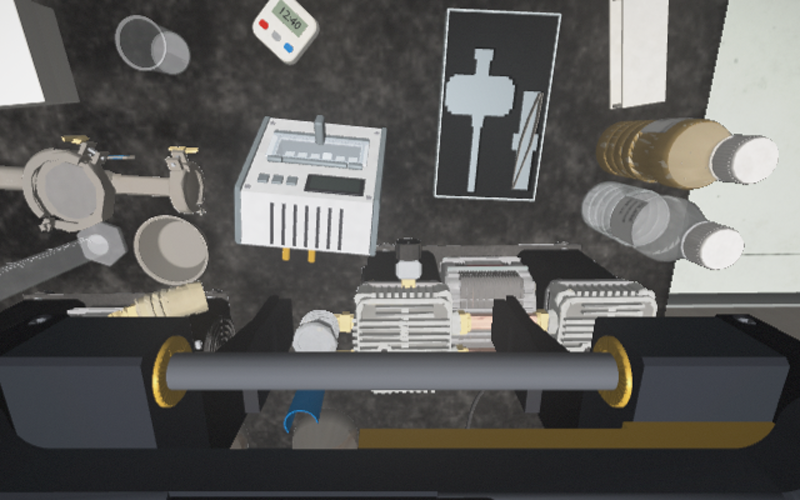

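```bash
python3 - <<'E'
from h import *
im=np.load('w1.npz')['im']
save('w1c.png',im[85:215,175:315],5.5); save('w1t.png',im[0:165,335:460],3.6)
E
```

```text
(no output)
```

View pics/w1c.png

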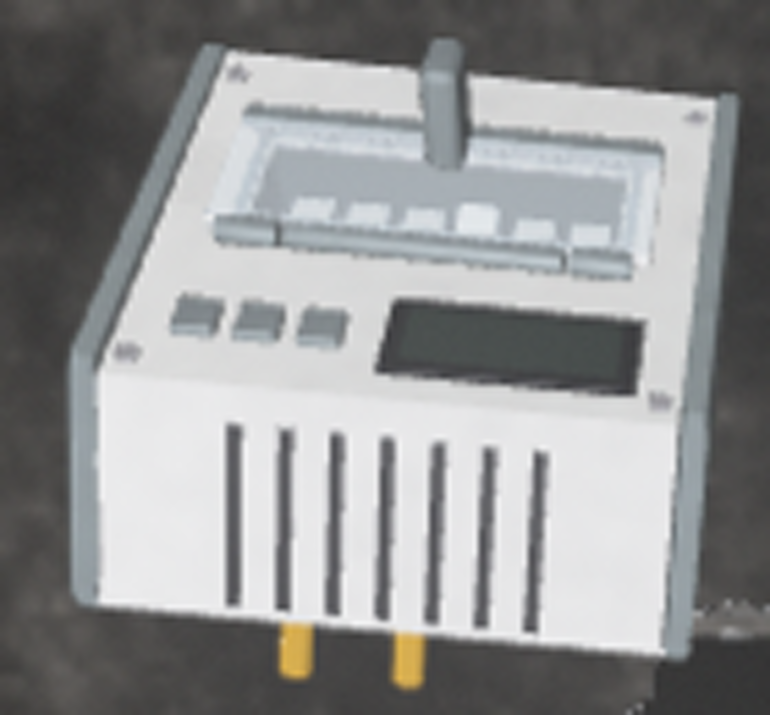

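View pics/w1t.png

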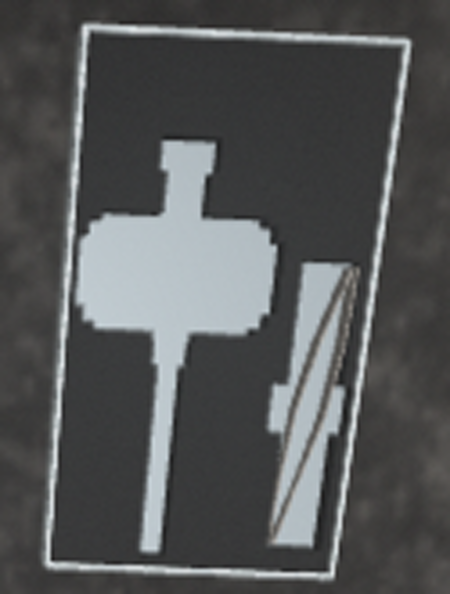

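```bash
cat > fit.py <<'E'
from h import *
from scipy.optimize import least_squares
def fit(obs,x0):
    # obs: list of (prm, local pts, uv)
    def f(p):
        c,s=np.cos(p[2]),np.sin(p[2]); out=[]
        for prm,X,uv in obs:
            X=np.asarray(X,float); W=np.c_[p[0]+c*X[:,0]-s*X[:,1],p[1]+s*X[:,0]+c*X[:,1],X[:,2]]
            out.append((proj(None,W,prm)-uv).ravel())
        return np.concatenate(out)
    r=least_squares(f,x0); return r.x,f(r.x)
E
python3 - <<'E'
from fit import *
w=np.load('w1.npz'); prm=(w['K'],w['R'],w['t'])
uv=np.array([(75,345),(707,410),(78,602),(688,660),(208,45),(738,95)])/5.5+[175,85]
X=np.array([(8.5,-75,125),(8.5,75,125),(65,-75,127),(65,75,127),(-65,-75,20),(-65,75,20)])/1000
p,r=fit([(prm,X,uv)],[.56,.17,0]); print('ctl',np.round(p,4),np.degrees(p[2]),np.round(r,1)); pc=p
uv=np.array([(85,25),(410,40),(335,578),(45,565)])/3.6+[335,0]
X=np.array([(-107.5,-65,22),(-107.5,65,22),(107.5,65,22),(107.5,-65,22)])/1000
p,r=fit([(prm,X,uv)],[.47,.38,0]); print('tray',np.round(p,4),np.degrees(p[2]),np.round(r,1))
for nm,q in [('butt',(188.5,142)),('tip',(150,552)),('coll',(171,365)),('neck',(187,170))]:
    W=onz(None,np.array(q)/3.6+[335,0],.014,prm); c,s=np.cos(p[2]),np.sin(p[2]); d=W[:2]-p[:2]; print(nm,np.round(W,4),'local',np.round([c*d[0]+s*d[1],-s*d[0]+c*d[1]],4))
# hinge: find slope position: window centre from hinge px
c,s=np.cos(pc[2]),np.sin(pc[2])
def cw(X): X=np.atleast_2d(X); return np.c_[pc[0]+c*X[:,0]-s*X[:,1],pc[1]+s*X[:,0]+c*X[:,1],X[:,2]]
pan=lambda u,y,n:np.array([-.065+.5736*u-.819*n,y,.02+.819*u+.5736*n])
for nm,q in [('hinge',(420,248)),('frame lower L',(255,110)),('frame lower R',(655,150))]:
    o,d=ray(None,np.array(q)/5.5+[175,85],prm)
    # intersect with panel plane in local
    Ri=np.array([[c,s,0],[-s,c,0],[0,0,1]]); ol=Ri@(o-[pc[0],pc[1],0]); dl=Ri@d
    n=np.array([-.819,0,.5736]); p0=np.array([-.065,0,.02])
    for h in (0,.004): 
        L=ol+dl*((p0-ol)@n+h)/(dl@n); print(nm,h,'u',round((L-p0)@np.array([.5736,0,.819]),4),'y',round(L[1],4))
E
```

```text
ctl [ 0.555   0.1776 -0.0999] -5.724796933207819 [-0.9  2.6  1.   1.7 -1.3 -1.3  0.8 -1.7 -0.7 -1.   1.2 -0.4]
tray [ 0.4794  0.3873 -0.0457] -2.618310650997128 [-0.5 -0.4  0.6 -0.4 -0.1  0.4 -0.1  0.8]
butt [0.4103 0.3728 0.014 ] local [-0.0684 -0.0176]
tip [0.5783 0.3656 0.014 ] local [ 0.0998 -0.0171]
coll [0.4976 0.3706 0.014 ] local [ 0.019  -0.0159]
neck [0.4207 0.3728 0.014 ] local [-0.0579 -0.0171]
hinge 0 u 0.0777 y -0.0022
hinge 0.004 u 0.0823 y -0.0012
frame lower L 0 u 0.0289 y -0.0545
frame lower L 0.004 u 0.0342 y -0.0527
frame lower R 0 u 0.0292 y 0.0526
frame lower R 0.004 u 0.0345 y 0.0529
```

Request:
{"fn": "servo_tool", "kwargs": {"commands": [[[0.5, -3, 3], 2, 1], [[1, -6, 7], 5, 1], [[1.5, -9, 11], 5, 1], [[1.5, -9, 11], 5, 1], [[1.5, -9, 11], 5, 1]]}}

```text
time: 3.42
position: [0.5619, 0.1719, 0.2734]
ee_rot: [0.001, 0.047, 0.999, 0.001]
ft_force: [-0.3, 0.4, 1.2]
finger_gap: 1.0
```

```bash
python3 - <<'E'
from h import *
go([.56,.17,.27],174.3)
im=camera('wrist');np.savez('w2.npz',im=im,**dict(zip('KRt',P('wrist')))); save('w2.png',im)
E
```

```text
t 3.42 pos [0.5619 0.1719 0.2734] yaw 174.61 shift cm [ 0.17 -0.21  0.34] roll 0.31 gap 1.0 F [-0.3  0.4  1.2]
```

View pics/w2.png

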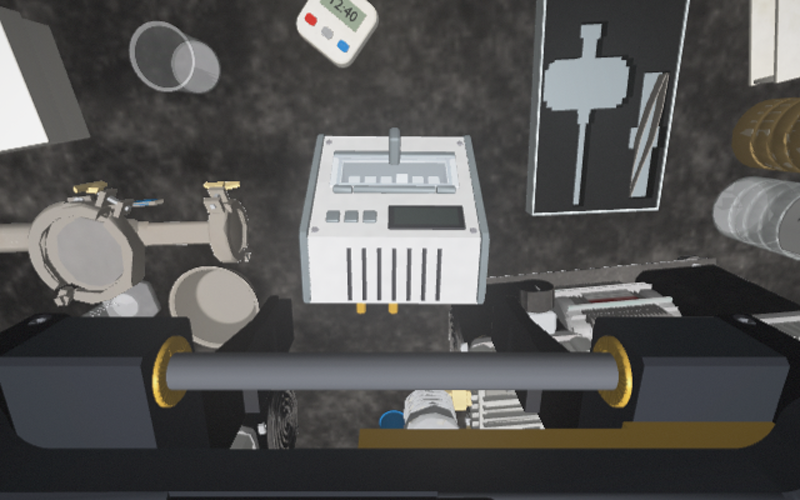

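```bash
python3 - <<'E'
from h import *
im=np.load('w2.npz')['im']
save('w2c.png',im[95:255,235:400],4.8)
E
```

```text
(no output)
```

View pics/w2c.png

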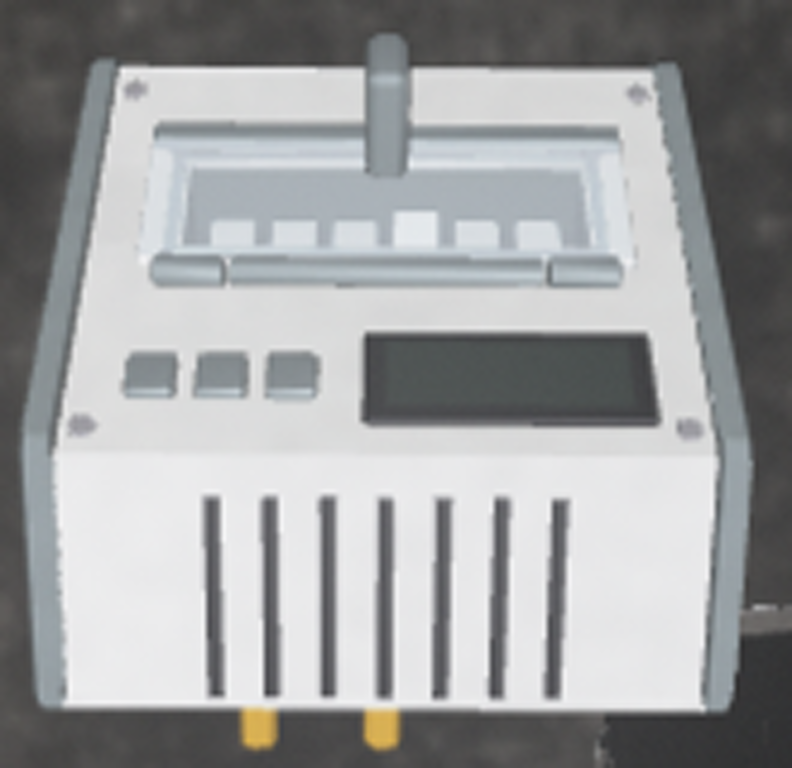

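```bash
python3 - <<'E'
from fit import *
w=np.load('w2.npz'); prm=(w['K'],w['R'],w['t'])
sc=4.8; off=[235,95]
uv=np.array([(24,432),(750,437),(40,708),(732,710),(95,60),(680,65)])/sc+off
X=np.array([(8.5,-75,126),(8.5,75,126),(65,-75,127),(65,75,127),(-65,-75,20),(-65,75,20)])/1000
p,r=fit([(prm,X,uv)],[.56,.17,0]); print('ctl',np.round(p,4),np.degrees(p[2]),np.round(r,1)); pc=p
uv2=np.array([(59,453),(718,457),(118,68),(655,66)])/sc+off
c,s=np.cos(pc[2]),np.sin(pc[2])
Ri=np.array([[c,s,0],[-s,c,0],[0,0,1]]); n=np.array([-.819,0,.5736]); p0=np.array([-.065,0,.02])
def onpan(q,h):
    o,d=ray(None,np.array(q)/sc+off,prm); ol=Ri@(o-[pc[0],pc[1],0]); dl=Ri@d
    L=ol+dl*((p0-ol)@n+h)/(dl@n); return round((L-p0)@np.array([.5736,0,.819])*1000,1),round(L[1]*1000,1)
for nm,q in [('top edge L',(59,453)),('topR',(718,457)),('frontL',(118,68)),('frontR',(655,66)),('hinge mid',(388,270)),('hingeL',(152,270)),('hingeR',(624,270)),('free edge L',(155,130)),('free R',(620,133)),('winL',(185,205)),('winR',(590,205)),('win low',(388,172))]:
    print(nm,onpan(q,0),onpan(q,.004))
for u,q in enumerate([(233,232),(294,232),(354,232),(416,225),(477,232),(538,232)]): print(u,onpan(q,-.0115))
for q in [(388,80),(370,70),(405,70)]: print('tab',onpan(q,.030),onpan(q,.032))
K,R,t=prm; print(-R.T@t)
E
```

```text
ctl [ 0.5556  0.1765 -0.0998] -5.720111795447751 [-0.9  2.2  1.3  2.1 -1.1 -1.7  0.9 -1.3 -0.6 -0.7  0.3 -0.8]
top edge L (np.float64(131.2), np.float64(-66.9)) (np.float64(134.5), np.float64(-65.8))
topR (np.float64(131.1), np.float64(67.0)) (np.float64(134.5), np.float64(65.9))
frontL (np.float64(4.6), np.float64(-67.9)) (np.float64(10.0), np.float64(-66.9))
frontR (np.float64(2.2), np.float64(68.0)) (np.float64(7.6), np.float64(66.9))
hinge mid (np.float64(77.2), np.float64(0.1)) (np.float64(81.4), np.float64(-0.0))
hingeL (np.float64(77.7), np.float64(-52.8)) (np.float64(81.9), np.float64(-52.0))
hingeR (np.float64(76.6), np.float64(53.1)) (np.float64(80.9), np.float64(52.1))
free edge L (np.float64(28.9), np.float64(-56.4)) (np.float64(33.9), np.float64(-55.6))
free R (np.float64(28.7), np.float64(56.7)) (np.float64(33.7), np.float64(55.7))
winL (np.float64(55.9), np.float64(-47.1)) (np.float64(60.5), np.float64(-46.4))
winR (np.float64(54.9), np.float64(47.2)) (np.float64(59.5), np.float64(46.4))
win low (np.float64(43.8), np.float64(0.1)) (np.float64(48.5), np.float64(0.1))
0 (np.float64(52.3), np.float64(-36.9))
1 (np.float64(52.2), np.float64(-22.3))
2 (np.float64(52.0), np.float64(-7.9))
3 (np.float64(49.4), np.float64(7.0))
4 (np.float64(51.7), np.float64(21.6))
5 (np.float64(51.6), np.float64(36.3))
tab (np.float64(48.7), np.float64(-0.3)) (np.float64(51.3), np.float64(-0.3))
tab (np.float64(45.1), np.float64(-4.3)) (np.float64(47.8), np.float64(-4.2))
tab (np.float64(45.0), np.float64(3.5)) (np.float64(47.7), np.float64(3.4))
[0.48212604 0.17986495 0.435619  ]
```

```bash
cat >> h.py <<'E'
PC=[.557,.1765,np.radians(-5.72)]
HU=.080
def cw(X,pc=None):
    pc=pc or PC; X=np.atleast_2d(X); c,s=np.cos(pc[2]),np.sin(pc[2])
    return np.c_[pc[0]+c*X[:,0]-s*X[:,1],pc[1]+s*X[:,0]+c*X[:,1],X[:,2]]
def pan(u,y,n): return np.array([-.065+.5736*u-.819*n,y,.02+.819*u+.5736*n])
E
python3 - <<'E'
from h import *
w=np.load('w2.npz'); prm=(w['K'],w['R'],w['t'])
im=w['im'][95:255,235:400]; big=cv2.resize(im,None,fx=4.8,fy=4.8,interpolation=cv2.INTER_CUBIC)[:,:,::-1].copy()
def dr(P,col):
    for q in (proj(None,cw(P),prm)-[235,95])*4.8: cv2.circle(big,tuple(int(v) for v in q),3,col,-1)
for h in (.002,):
  dr([pan(HU-.039+du,y,h+n) for du in (-.009,.009) for y in (-.005,.005) for n in (0,.028)],(0,0,255))
dr([pan(0,y,0) for y in (-.068,.068)]+[pan(.1282,y,0) for y in (-.068,.068)],(0,255,0))
dr([pan(HU,y,.003) for y in (-.05,0,.05)]+[pan(HU-.05,y,.003) for y in (-.056,.056)],(255,0,0))
dr([pan(HU-.026+d,y,0) for y in (-.047,.047) for d in (-.014,.014)],(255,0,255))
cv2.imwrite('pics/w2o.png',big)
E
```

```text
(no output)
```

View pics/w2o.png

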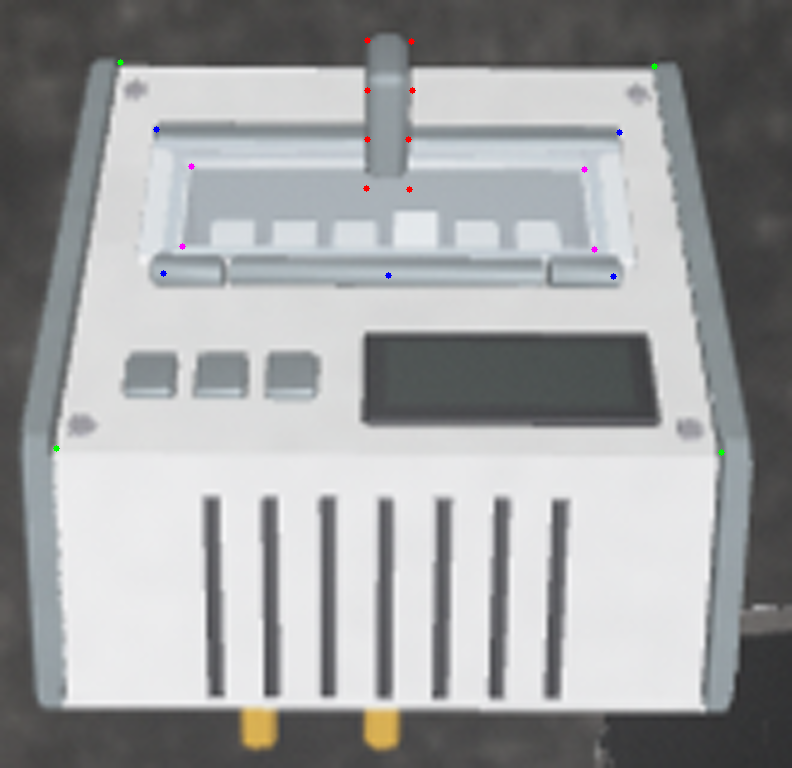

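```bash
cat >> h.py <<'E'
def tabp(th,nn=.025,l=.039):
    H=pan(HU,0,.003); d=np.radians(234.98)-th; m=np.radians(144.98)-th
    return H+l*np.array([np.cos(d),0,np.sin(d)])+nn*np.array([np.cos(m),0,np.sin(m)])
E
python3 - <<'E'
from h import *
g=tabp(0); print(g); W=cw(g-[0,0,.019])[0]; print(W); go(W+[0,0,.06],174.28); go(W,174.28)
for th in np.arange(0,2.2,.1): print(round(th,1),np.round((tabp(th)-g)*100*[-1,1,-1],2))
E
```

```text
[-0.06442343  0.          0.06964824]
[0.49289735 0.18292089 0.05064824]
t 3.48 pos [0.5622 0.1723 0.2738] yaw 174.64 shift cm [ 7.04  0.38 16.3 ] roll 0.36 gap 1.005 F [-0.4  0.4 -0.2]
t 3.48 pos [0.5622 0.1723 0.2738] yaw 174.64 shift cm [ 7.05  0.36 22.3 ] roll 0.36 gap 1.005 F [-0.4  0.4 -0.2]
0.0 [-0.  0. -0.]
0.1 [ 0.15  0.   -0.44]
0.2 [ 0.26  0.   -0.89]
0.3 [ 0.33  0.   -1.35]
0.4 [ 0.35  0.   -1.81]
0.5 [ 0.32  0.   -2.27]
0.6 [ 0.24  0.   -2.73]
0.7 [ 0.13  0.   -3.17]
0.8 [-0.04  0.   -3.61]
0.9 [-0.24  0.   -4.02]
1.0 [-0.49  0.   -4.41]
1.1 [-0.77  0.   -4.78]
1.2 [-1.09  0.   -5.12]
1.3 [-1.44  0.   -5.42]
1.4 [-1.82  0.   -5.68]
1.5 [-2.23  0.   -5.91]
1.6 [-2.65  0.   -6.09]
1.7 [-3.09  0.   -6.24]
1.8 [-3.55  0.   -6.33]
1.9 [-4.01  0.   -6.38]
2.0 [-4.47  0.   -6.39]
2.1 [-4.93  0.   -6.35]
```

Request:
{"fn": "servo_tool", "kwargs": {"commands": [[[3.5, 0, 5], 0.4, 0.6], [[7, 0.3, 10], 0.4, 0.6], [[7, 0.3, 14], 0.4, 0.6], [[7, 0.3, 16], 0.4, 0.6], [[7, 0.3, 16], 0.4, 0.6]]}}

```text
time: 4.1
position: [0.492, 0.1814, 0.1121]
ee_rot: [-0.0, 0.05, 0.999, 0.0]
ft_force: [-0.3, 0.7, -0.2]
finger_gap: 0.615
```

```bash
python3 - <<'E'
from h import *
g=tabp(0);W=cw(g-[0,0,.019])[0]; go(W,174.28)
im=camera('wrist');np.savez('w3.npz',im=im,**dict(zip('KRt',P('wrist')))); save('w3.png',im)
print(proj('wrist',cw(g)), proj('wrist',cw(tabp(0,.028,.039))))
E
```

```text
t 4.1 pos [0.492  0.1814 0.1121] yaw 174.24 shift cm [-0.08  0.16  6.14] roll -0.04 gap 0.615 F [-0.3  0.7 -0.2]
[[314.6145159  225.19927772]] [[314.63119684 222.68805004]]
```

View pics/w3.png

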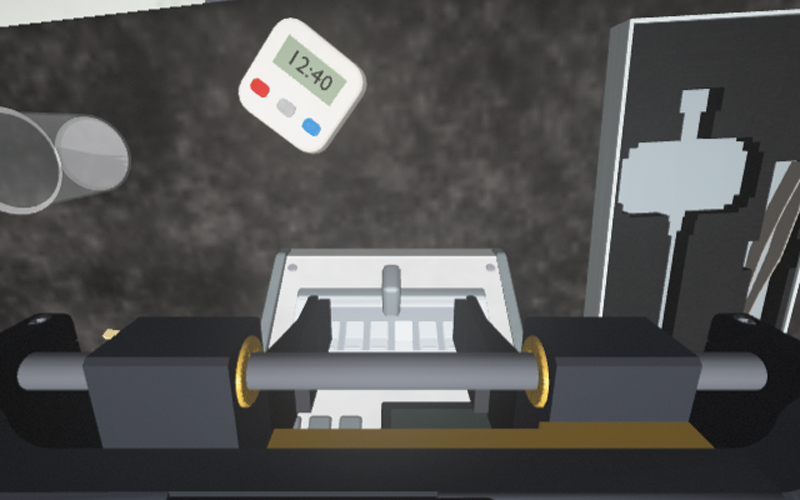

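Request:
{"fn": "servo_tool", "kwargs": {"commands": [[[-0.05, 0.15, 3], 0, 0.6], [[-0.05, 0.15, 6.1], 0, 0.6], [[-0.05, 0.15, 6.1], 0, 0.6], [[-0.05, 0.15, 6.1], 0, 0], [[-0.05, 0.15, 6.1], 0, 0]], "squeeze": 8}}

```text
time: 4.78
position: [0.494, 0.182, 0.053]
ee_rot: [0.002, 0.051, 0.999, 0.001]
ft_force: [0.4, -0.5, -0.9]
finger_gap: 0.455
```

Request:
{"fn": "servo_tool", "kwargs": {"commands": [[[0, 0, 0], 0, 0], [[0, 0, 0], 0, 0], [[0, 0, 0], 0, 0]]}}

```text
time: 5.15
position: [0.4926, 0.1812, 0.0514]
ee_rot: [0.0, 0.051, 0.999, -0.0]
ft_force: [0.9, -7.3, 2.7]
finger_gap: 0.115
```

```bash
python3 - <<'E'
from h import *
g=tabp(0);W=cw(g-[0,0,.019])[0]; go(W,174.28)
E
```

```text
t 5.15 pos [0.4926 0.1812 0.0514] yaw 174.12 shift cm [-0.01  0.17  0.07] roll -0.16 gap 0.115 F [ 0.9 -7.3  2.7]
```

Request:
{"fn": "servo_tool", "kwargs": {"commands": [[[0.25, 0.15, -0.9], 0, 0], [[0.35, 0.15, -1.8], 0, 0], [[0.25, 0.15, -2.7], 0, 0], [[-0.05, 0.15, -3.6], 0, 0], [[-0.5, 0.15, -4.4], 0, 0]]}}

```text
time: 5.78
position: [0.4947, 0.1807, 0.095]
ee_rot: [-0.003, 0.051, 0.999, -0.002]
ft_force: [-5.5, -5.1, -1.6]
finger_gap: 0.114
```

Request:
{"fn": "servo_tool", "kwargs": {"commands": [[[-0.6, 0, -0.7], 0, 0], [[-1.35, 0, -1.3], 0, 0], [[-2.15, 0, -1.7], 0, 0], [[-3.05, 0, -1.9], 0, 0], [[-4.0, 0, -2.0], 0, 0]]}}

```text
time: 6.4
position: [0.5365, 0.1765, 0.1157]
ee_rot: [-0.001, 0.052, 0.999, -0.001]
ft_force: [-3.0, -5.0, -0.5]
finger_gap: 0.114
```

Request:
{"fn": "servo_tool", "kwargs": {"commands": [[[-0.3, 0, 0], 0, 0], [[-0.3, 0, 0], 0, 0]]}}

```text
time: 6.65
position: [0.5402, 0.1761, 0.1157]
ee_rot: [-0.0, 0.052, 0.999, -0.001]
ft_force: [-1.1, -4.7, -0.3]
finger_gap: 0.117
```

```bash
python3 - <<'E'
from h import *
g=tabp(2.06);W=cw(g-[0,0,.019])[0]; go(W,174.28)
im=camera('wrist'); save('w4.png',im); save('s4.png',camera('scene')[100:230,180:340],5)
E
```

```text
t 6.65 pos [0.5402 0.1761 0.1157] yaw 174.06 shift cm [0.03 0.21 0.13] roll -0.22 gap 0.117 F [-1.1 -4.7 -0.3]
```

View pics/w4.png

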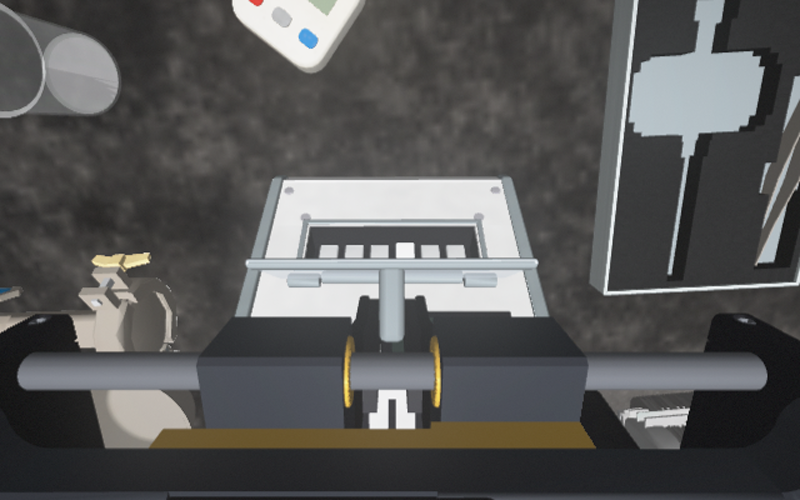

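View pics/s4.png

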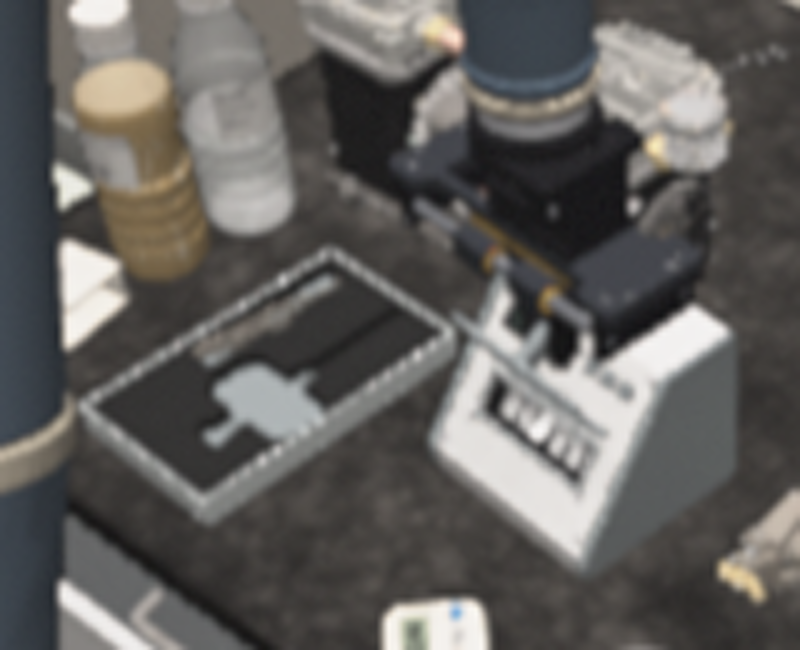

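Request:
{"fn": "servo_tool", "kwargs": {"commands": [[[0, 0.2, 0], 0, 0.4], [[0, 0.2, 0], 0, 0.4], [[0, 0.2, -2], 0, 0.4], [[0, 0.2, -7], 0, 0.4], [[0, -2, -12], 0, 0.5]]}}

```text
time: 7.38
position: [0.5387, 0.1613, 0.2374]
ee_rot: [0.001, 0.049, 0.999, 0.002]
ft_force: [0.3, -0.3, -0.0]
finger_gap: 0.449
```

```bash
python3 - <<'E'
from h import *
p,T,s=tool(); print(np.round(s['joints'],3))
save('s5.png',camera('scene')[100:230,180:340],5)
im=camera('top'); a=onz('top',(447/5+360,200/5+190),.067);b=onz('top',(172/5+360,265/5+190),.067); print(a,b,np.degrees(np.arctan2(*(b-a)[1::-1])),np.linalg.norm(b-a))
go([.42,-.20,.26],-80+360)
E
```

```text
[-0.45   0.269  0.105  1.795 -0.034  1.077  1.14 ]
[ 0.43116022 -0.30844961  0.067     ] [ 0.39370189 -0.15510454  0.067     ] 103.72709268988643 0.15785384980477324
t 7.47 pos [0.5426 0.1579 0.2424] yaw 173.98 shift cm [  8.42 -36.86  -2.1 ] roll -106.02 gap 0.477 F [ 1.1  0.2 -0.9]
```

View pics/s5.png

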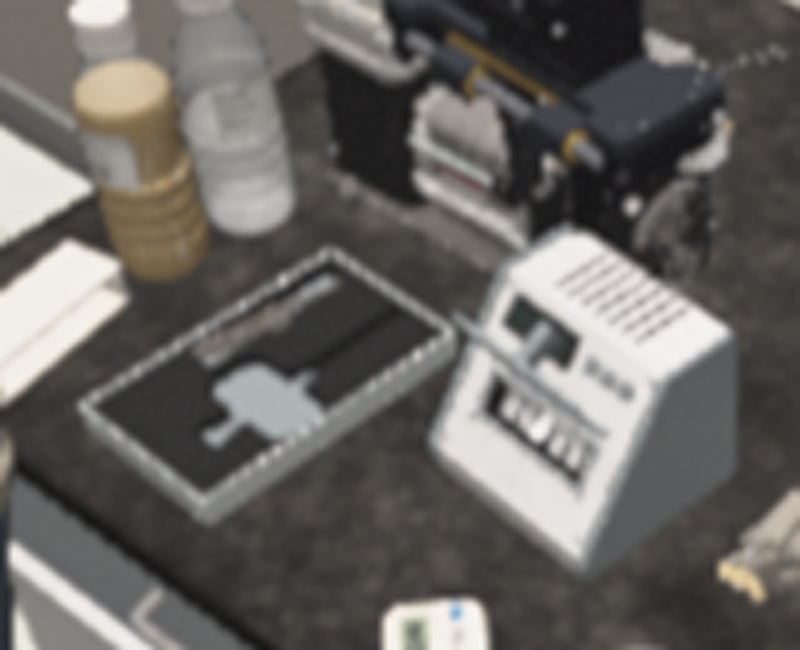

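```bash
python3 - <<'E'
from h import *
go([.418,-.245,.24],103.7)
for q in [(270,190),(404,220),(350,185)]: print(onz('top',q,0))
w=np.load('w2.npz'); prm=(w['K'],w['R'],w['t']); print('pump',onz(None,(404,220),0,prm),onz(None,(480,230),0.,prm))
for q in [(117,132),(455,110),(475,312),(133,332)]: print(np.round(onz('top',np.array(q)/5+[360,190],.06),4))
E
```

```text
t 7.47 pos [0.5426 0.1579 0.2424] yaw 173.98 shift cm [  8.17 -41.37  -0.13] roll 70.28 gap 0.477 F [ 1.1  0.2 -0.9]
[0.54978629 0.19606814 0.        ]
[ 0.46573861 -0.19593947  0.        ]
[ 0.56763048 -0.03853445  0.        ]
pump [0.65619575 0.29407652 0.        ] [ 6.81719993e-01  4.02504965e-01 -5.55111512e-17]
[ 0.4679 -0.1268  0.06  ]
[ 0.4825 -0.3168  0.06  ]
[ 0.37   -0.3238  0.06  ]
[ 0.3572 -0.1342  0.06  ]
```

Request:
{"fn": "servo_tool", "kwargs": {"commands": [[[1, -5, -2], 10, 0.6], [[2, -10, -2], 20, 0.8], [[3, -16, -2], 30, 1], [[4, -22, -2], 40, 1], [[5, -28, -2], 50, 1]]}}

```text
time: 8.1
position: [0.4602, -0.1161, 0.2558]
ee_rot: [0.001, 0.47, 0.882, 0.001]
ft_force: [0.1, -0.2, 0.5]
finger_gap: 0.952
```

```bash
python3 - <<'E'
from h import *
go([.418,-.245,.20],103.7)
E
```

```text
t 8.1 pos [ 0.4602 -0.1161  0.2558] yaw 123.87 shift cm [ -8.34 -10.71   5.56] roll 20.17 gap 0.952 F [ 0.1 -0.2  0.5]
```

Request:
{"fn": "servo_tool", "kwargs": {"commands": [[[-3.5, -4, 1], 10, 1], [[-7, -8.5, 3], 20, 1], [[-8, -10.3, 5], 20, 1], [[-8, -10.3, 5.5], 20, 1], [[-8, -10.3, 5.5], 20, 1]]}}

```text
time: 8.72
position: [0.4209, -0.2378, 0.2004]
ee_rot: [0.0, 0.614, 0.789, 0.001]
ft_force: [0.0, 0.8, -0.4]
finger_gap: 1.0
```

```bash
python3 - <<'E'
from h import *
go([.418,-.245,.20],103.7)
im=camera('wrist');np.savez('w6.npz',im=im,**dict(zip('KRt',P('wrist')))); save('w6.png',im)
for d in masks_of('wrist','stylus')[:3]:
    print(round(d['conf'],2),np.round(d['box'],1)); 
    np.save('m6.npy',d['mask']) if d is None else None
E
```

```text
t 8.72 pos [ 0.4209 -0.2378  0.2004] yaw 104.26 shift cm [-0.63 -0.46  0.04] roll 0.56 gap 1.0 F [ 0.   0.8 -0.4]
0.78 [306.4 171.6  23.  176.4]
```

View pics/w6.png

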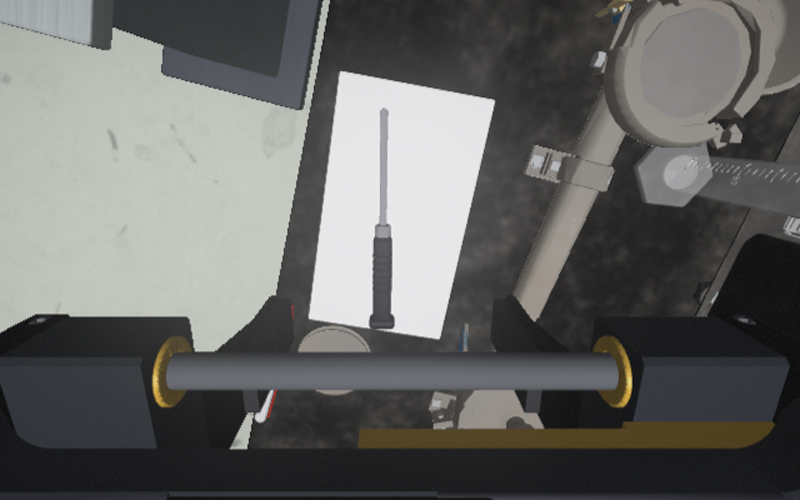

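```bash
python3 - <<'E'
from h import *
w=np.load('w6.npz'); prm=(w['K'],w['R'],w['t'])
f=lambda q,z:onz(None,np.array(q)/1.25,z,prm)
tip=f((384,108),.067); hs=f((382.5,237),.071); bt=f((381.5,319),.074); col=f((383,226),.067)
print(tip,hs,bt,col); d=tip-bt; print('len',np.linalg.norm(d[:2]),'head',np.degrees(np.arctan2(d[1],d[0])))
for a in (hs,col): print(np.linalg.norm((tip-a)[:2]))
u=(tip-hs)[:2]; u/=np.linalg.norm(u); print(np.degrees(np.arctan2(u[1],u[0])))
h=np.degrees(np.arctan2(d[1],d[0])); u=d[:2]/np.linalg.norm(d[:2]); g=tip[:2]-u*.1075; print('grasp x=20',g)
go([*g,.0625],h)
print('carton corners',[np.round(f(q,.06),4) for q in [(340,72),(494,99),(440,339),(309,318)]])
E
```

```text
[ 0.39386283 -0.14923568  0.067     ] [ 0.41468901 -0.23688445  0.071     ] [ 0.42971295 -0.30026229  0.074     ] [ 0.41319144 -0.22965905  0.067     ]
len 0.1552232833628537 head 103.3534998816395
0.09008904853285636
0.08271343547307047
103.36615826247893
grasp x=20 [ 0.41869085 -0.25382927]
t 8.82 pos [ 0.4212 -0.238   0.2009] yaw 104.3 shift cm [-1.47 -0.66 13.84] roll 0.94 gap 1.007 F [ 0.5 -0.7  1. ]
carton corners [array([ 0.359 , -0.1339,  0.06  ]), array([ 0.4663, -0.1243,  0.06  ]), array([ 0.4824, -0.3128,  0.06  ]), array([ 0.3737, -0.3208,  0.06  ])]
```

Request:
{"fn": "servo_tool", "kwargs": {"commands": [[[-0.8, -0.3, 4], 1, 0.7], [[-1.5, -0.65, 8], 1, 0.6], [[-1.5, -0.65, 11.5], 1, 0.5], [[-1.5, -0.65, 12], 1, 0.5], [[-1.5, -0.65, 12], 1, 0.5]]}}

```text
time: 9.45
position: [0.4182, -0.2553, 0.0811]
ee_rot: [0.001, 0.621, 0.784, 0.0]
ft_force: [0.2, -0.4, 0.4]
finger_gap: 0.54
```

```bash
python3 - <<'E'
from h import *
for i in range(2): go([.4187,-.2538,.0615],103.36); camera('top')
im=camera('wrist'); save('w7.png',im)
E
```

```text
t 9.45 pos [ 0.4182 -0.2553  0.0811] yaw 103.19 shift cm [0.14 0.08 1.96] roll -0.17 gap 0.54 F [ 0.2 -0.4  0.4]
t 9.5 pos [ 0.4184 -0.2556  0.0816] yaw 103.17 shift cm [0.17 0.06 2.01] roll -0.19 gap 0.525 F [-0.4  0.   0.2]
```

View pics/w7.png

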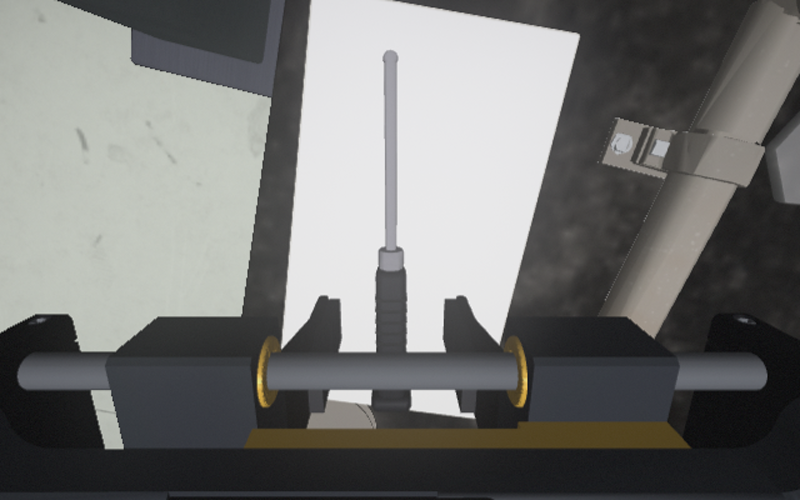

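Request:
{"fn": "servo_tool", "kwargs": {"commands": [[[0.1, 0.05, 1.5], 0, 0.5], [[0.1, 0.05, 1.95], 0, 0.5], [[0.1, 0.05, 1.95], 0, 0.5], [[0.1, 0.05, 1.95], 0, 0.1], [[0.1, 0.05, 1.95], 0, 0.1]], "squeeze": 12}}

```text
time: 10.22
position: [0.4171, -0.2543, 0.0605]
ee_rot: [-0.0, 0.622, 0.783, -0.0]
ft_force: [-0.3, 0.2, 0.2]
finger_gap: 0.352
```

Request:
{"fn": "servo_tool", "kwargs": {"commands": [[[0, 0, 0], 0, 0.05], [[0, 0, 0], 0, 0.05], [[0, 0, 0], 0, 0.05]]}}

```text
time: 10.6
position: [0.4172, -0.2543, 0.0606]
ee_rot: [-0.0, 0.622, 0.783, 0.0]
ft_force: [-0.2, -0.8, -1.4]
finger_gap: 0.156
```

```bash
python3 - <<'E'
from h import *
go([.4187,-.2538,.0615],103.36)
E
```

```text
t 10.6 pos [ 0.4172 -0.2543  0.0606] yaw 103.11 shift cm [ 0.02  0.16 -0.09] roll -0.25 gap 0.156 F [-0.2 -0.8 -1.4]
```

```bash
python3 - <<'E'
from h import *
w=np.load('w6.npz'); prm=(w['K'],w['R'],w['t'])
for q in [(530,160),(540,155),(590,190),(560,260),(640,100),(608,60),(520,300)]: print(q,np.round(onz(None,np.array(q)/1.25,.03,prm),3))
go([.452,-.112,.12],82)
E
```

```text
(530, 160) [ 0.515 -0.157  0.03 ]
(540, 155) [ 0.521 -0.151  0.03 ]
(590, 190) [ 0.571 -0.168  0.03 ]
(560, 260) [ 0.569 -0.23   0.03 ]
(640, 100) [ 0.581 -0.094  0.03 ]
(608, 60) [ 0.546 -0.074  0.03 ]
(520, 300) [ 0.548 -0.274  0.03 ]
t 10.6 pos [ 0.4172 -0.2543  0.0606] yaw 103.11 shift cm [13.07  6.62 -5.93] roll 21.11 gap 0.156 F [-0.2 -0.8 -1.4]
```

Request:
{"fn": "servo_tool", "kwargs": {"commands": [[[0, 0, -3], 0, 0.05], [[3, 1.5, -6], 5, 0.05], [[7, 4, -6], 12, 0.05], [[11, 6, -6], 21, 0.05], [[13, 6.5, -6], 21, 0.05]]}}

```text
time: 11.22
position: [0.4517, -0.1102, 0.1207]
ee_rot: [-0.0, 0.753, 0.658, 0.0]
ft_force: [-0.9, -0.0, -0.1]
finger_gap: 0.159
```

Request:
{"fn": "servo_tool", "kwargs": {"commands": [[[0, 0, 0], 0, 0.05]]}}

```text
time: 11.35
position: [0.4511, -0.1113, 0.1206]
ee_rot: [-0.0, 0.753, 0.658, 0.0]
ft_force: [-0.2, -0.8, -0.0]
finger_gap: 0.159
```

```bash
python3 - <<'E'
from h import *
go([.452,-.112,.068],82)
im=camera('wrist');np.savez('w8.npz',im=im,**dict(zip('KRt',P('wrist')))); save('w8.png',im)
E
```

```text
t 11.35 pos [ 0.4511 -0.1113  0.1206] yaw 82.34 shift cm [-0.06  0.1   5.26] roll 0.34 gap 0.159 F [-0.2 -0.8 -0. ]
```

View pics/w8.png

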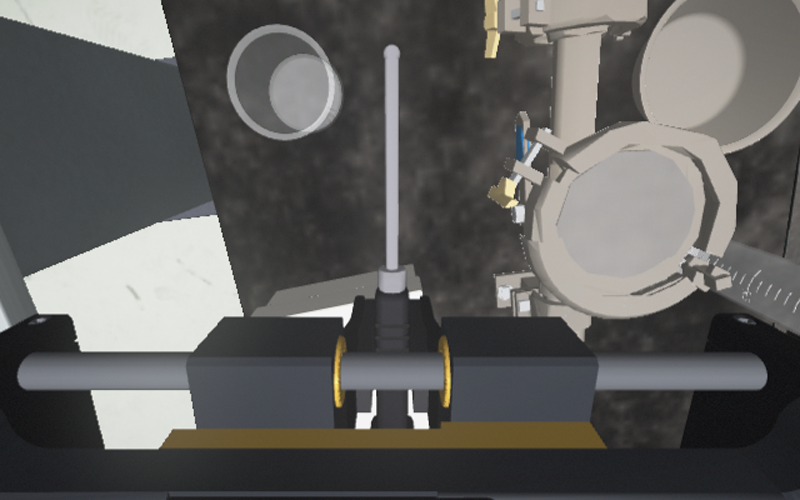

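Request:
{"fn": "servo_tool", "kwargs": {"commands": [[[-0.05, 0.1, 3], 0, 0.05], [[-0.05, 0.1, 5.3], 0, 0.05], [[-0.05, 0.1, 5.8], 0, 0.05], [[-0.05, 0.1, 6.2], 0, 0.05], [[-0.05, 0.1, 6.2], 0, 0.05]]}}

```text
time: 12.02
position: [0.4519, -0.1146, 0.0596]
ee_rot: [0.0, 0.755, 0.656, 0.0]
ft_force: [-2.8, -0.4, 3.6]
finger_gap: 0.157
```

```bash
cat >> h.py <<'E'
def tilt(uv,lev=.1075,cz=.0064):
    "tilt of held stylus from tip pixel (640 scale) assuming tool x = stylus dir"
    p,T,s=tool(); from scipy.optimize import least_squares
    prm=P('wrist')
    f=lambda v:(proj(None,p+T@np.array([v[1]*np.cos(v[0])+0,v[2],v[1]*np.sin(v[0])-cz]),prm)[0]-uv)
    r=least_squares(lambda v:f([v[0],lev,v[1]]),[.3,0.]); return np.degrees(r.x[0]),r.x[1]
E
python3 - <<'E'
from h import *
go([.452,-.112,.054],82)
im=camera('wrist'); save('w9.png',im)
E
```

```text
t 12.03 pos [ 0.4519 -0.1146  0.0596] yaw 82.03 shift cm [ 0.26 -0.03  0.56] roll 0.03 gap 0.157 F [-2.8 -0.4  3.6]
```

View pics/w9.png

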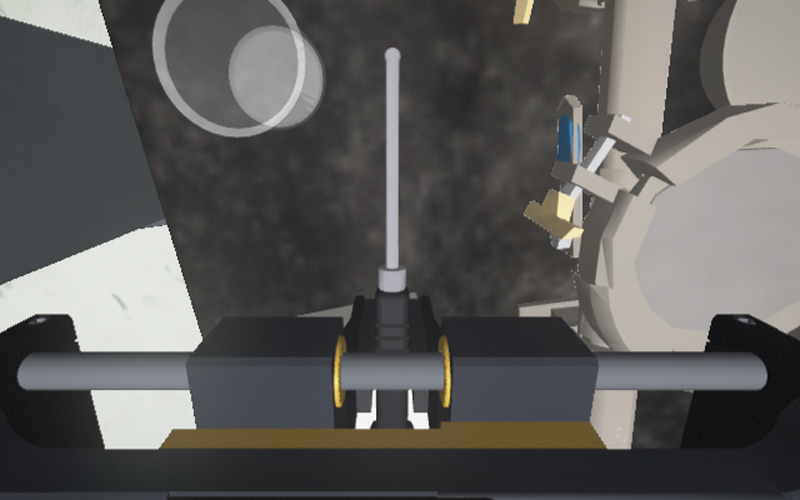

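Request:
{"fn": "servo_tool", "kwargs": {"commands": [[[0.15, 0, 0.2], 0, 0.05], [[0.25, 0, 0.4], 0, 0.05], [[0.25, 0, 0.6], 0, 0.05], [[0.25, 0, 0.6], 0, 0.05]]}}

```text
time: 12.58
position: [0.4539, -0.1118, 0.0542]
ee_rot: [0.001, 0.754, 0.657, 0.001]
ft_force: [-0.6, 1.2, 7.6]
finger_gap: 0.162
```

```bash
python3 - <<'E'
from h import *
go([.452,-.112,.054],82)
im=camera('wrist'); save('w10.png',im)
E
```

```text
t 12.57 pos [ 0.4539 -0.1118  0.0542] yaw 82.09 shift cm [-0.05 -0.18  0.01] roll 0.09 gap 0.162 F [-0.6  1.2  7.6]
```

View pics/w10.png

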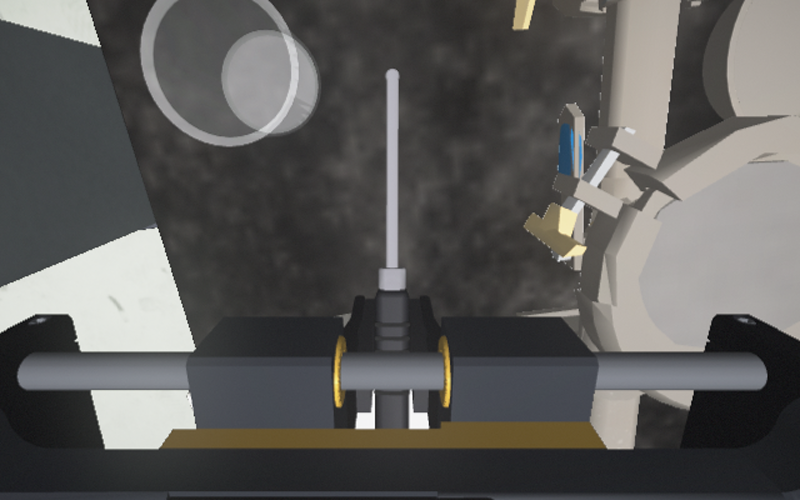

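```bash
python3 - <<'E'
from h import *
for n,uv in [('w10',(392,69)),('w9',(392,49)),('w8',(391,46))]: print(n,tilt(np.array(uv)/1.25))
p,T,s=tool()
for th in (0,10,20,30): print(th,proj('wrist',p+T@np.array([.1075*np.cos(np.radians(th)),0,.1075*np.sin(np.radians(th))-.0064]))*1.25)
E
```

```text
w10 (np.float64(15.559987383711476), np.float64(0.0004465776692924209))
w9 (np.float64(3.1460919776038936), np.float64(0.00043265757849965955))
w8 (np.float64(0.5792846693098087), np.float64(8.31230463065574e-05))
0 [[390.75287613  45.39066091]]
10 [[390.87151047  59.07369827]]
20 [[390.95997374  77.78216176]]
30 [[391.02434208  99.57572878]]
```

Request:
{"fn": "servo_tool", "kwargs": {"commands": [[[0, 0, 0.2], 0, 0.05], [[0, 0, 0.4], 0, 0.05], [[0, 0, 0.6], 0, 0.05], [[0, 0, 0.6], 0, 0.05]]}}

```text
time: 13.12
position: [0.4539, -0.1116, 0.048]
ee_rot: [0.001, 0.754, 0.657, 0.001]
ft_force: [-0.2, 0.0, 5.7]
finger_gap: 0.159
```

```bash
python3 - <<'E'
from h import *
go([.452,-.112,.054],82)
im=camera('wrist'); save('w11.png',im)
p,T,s=tool()
for th in (20,25,30,35): print(th,proj('wrist',p+T@np.array([.1075*np.cos(np.radians(th)),0,.1075*np.sin(np.radians(th))-.0084]))*1.25)
E
```

```text
t 13.12 pos [ 0.4539 -0.1116  0.048 ] yaw 82.1 shift cm [-0.07 -0.18 -0.6 ] roll 0.1 gap 0.159 F [-0.2  0.   5.7]
20 [[390.9460148   77.26739744]]
25 [[390.98212049  88.00441482]]
30 [[391.012701    99.32430767]]
35 [[391.03835455 111.09273437]]
```

View pics/w11.png

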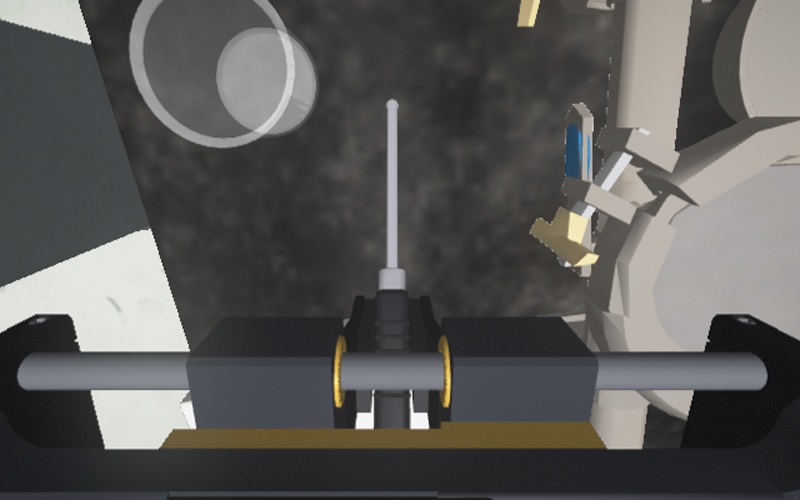

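Request:
{"fn": "servo_tool", "kwargs": {"commands": [[[0, 0, 0], 0, 0.05], [[0, 0, 0], 0, 0.05], [[0, 0, -2], 0, 0.05], [[0, 0, -7], 0, 0.05], [[0, 0, -12], 0, 0.05]], "squeeze": 40}}

```text
time: 13.8
position: [0.4525, -0.1116, 0.1685]
ee_rot: [0.0, 0.754, 0.657, 0.0]
ft_force: [-0.2, -0.6, -1.1]
finger_gap: 0.159
```

```bash
python3 - <<'E'
from h import *
im=camera('wrist'); save('w12.png',im)
W=cw([-.1607,.0075,.118])[0]; print(W); go(W+[0,0,.05],-5.72)
E
```

```text
[0.39784765 0.19997916 0.118     ]
t 13.85 pos [ 0.4565 -0.1129  0.1743] yaw 82.02 shift cm [ 30.17 -10.16   0.56] roll 87.74 gap 0.158 F [ 1.4 -1.   3.5]
```

View pics/w12.png

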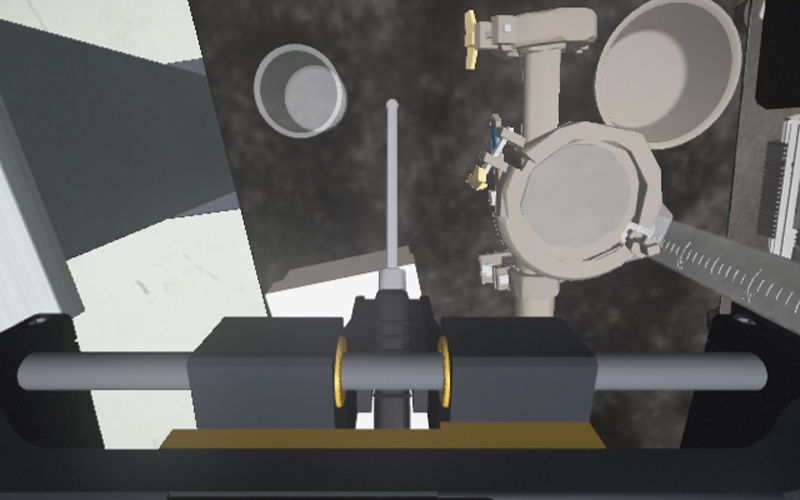

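Request:
{"fn": "servo_tool", "kwargs": {"commands": [[[3, -1, -3], 10, 0.05], [[7, -3, -4], 20, 0.05], [[11, -5, -4], 30, 0.05], [[16, -7, -4], 40, 0.05], [[21, -9, -4], 50, 0.05]]}}

```text
time: 14.48
position: [0.3984, 0.0897, 0.2073]
ee_rot: [-0.001, 0.944, 0.33, 0.001]
ft_force: [-0.6, 0.3, 0.1]
finger_gap: 0.156
```

```bash
python3 - <<'E'
from h import *
W=cw([-.1607,.0075,.118])[0]; go(W+[0,0,.03],-5.72)
E
```

```text
t 14.47 pos [0.3984 0.0897 0.2073] yaw 38.52 shift cm [ 6.81 -8.66  5.95] roll 44.24 gap 0.156 F [-0.6  0.3  0.1]
```

Request:
{"fn": "servo_tool", "kwargs": {"commands": [[[2, -1, 0], 10, 0.05], [[4, -3, 1], 20, 0.05], [[6, -6, 2], 30, 0.05], [[6.5, -8, 3], 38, 0.05], [[6.5, -8, 4], 38, 0.05]]}}

```text
time: 15.1
position: [0.3987, 0.1927, 0.1665]
ee_rot: [-0.001, 1.0, 0.01, 0.0]
ft_force: [0.4, -0.4, -0.4]
finger_gap: 0.158
```

Request:
{"fn": "servo_tool", "kwargs": {"commands": [[[0, 0, 0], 0, 0.05], [[0, 0, 0], 0, 0.05]]}}

```text
time: 15.35
position: [0.3995, 0.1905, 0.1671]
ee_rot: [-0.0, 1.0, 0.007, 0.0]
ft_force: [0.7, -0.4, -0.3]
finger_gap: 0.157
```

```bash
python3 - <<'E'
from h import *
W=cw([-.1607,.0075,.118])[0]; go(W,-5.72)
for c in ('scene','top','wrist'):
    im=camera(c); np.savez('p1_%s.npz'%c,im=im,**dict(zip('KRt',P(c))))
    if c=='scene': save('p1s.png',im[110:210,180:340],5)
    if c=='top': save('p1t.png',im[130:230,210:340],6)
    if c=='wrist': save('p1w.png',im)
p,T,s=tool(); print(s['joints'])
tip=p+T@np.array([.1075*np.cos(.5236),0,.1075*.5-.0084]); print(tip)
print('scene',(proj('scene',tip)-[180,110])*5,'top',(proj('top',tip)-[210,130])*6)
E
```

```text
t 15.35 pos [0.3995 0.1905 0.1671] yaw 0.78 shift cm [-0.16 -0.95  4.91] roll 6.5 gap 0.157 F [ 0.7 -0.4 -0.3]
[-0.95637803  0.15536323  0.46475178  2.14407756 -0.09243692  0.85954919
 -1.99300524]
[0.49246511 0.19232521 0.12184057]
scene [[474.97748676 326.38722065]] top [[341.90170973 437.86962974]]
```

View pics/p1s.png

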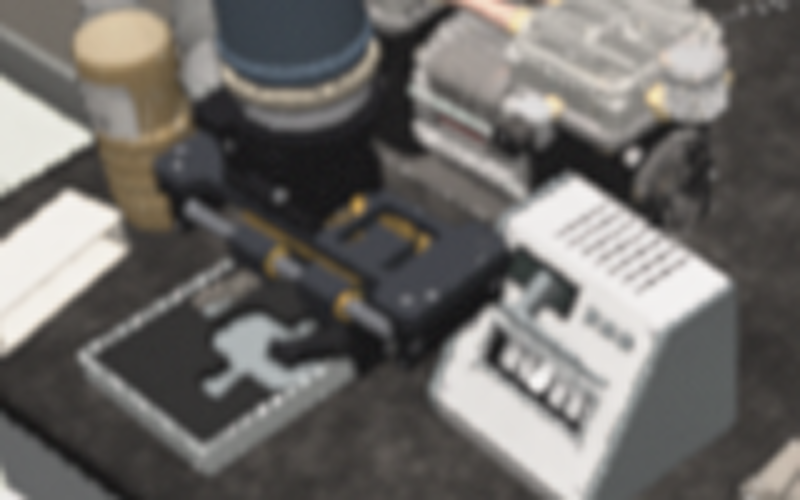

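View pics/p1t.png

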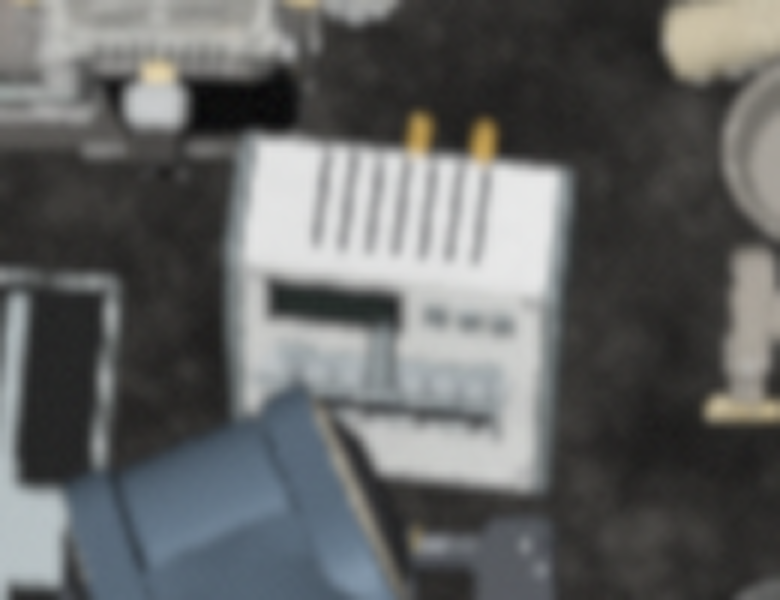

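View pics/p1w.png

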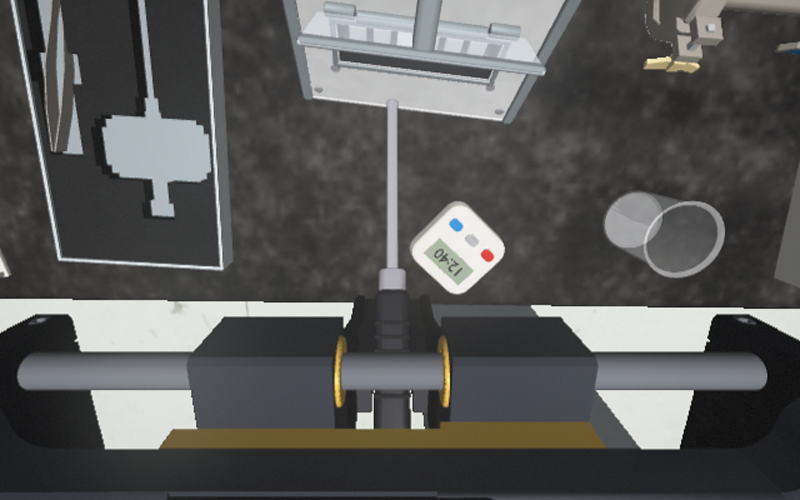

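Request:
{"fn": "servo_tool", "kwargs": {"commands": [[[-0.15, -0.5, 1], 6.5, 0.05], [[-0.15, -0.95, 3], 6.5, 0.05], [[-0.15, -0.95, 4.4], 6.5, 0.05], [[-0.15, -0.95, 4.4], 6.5, 0.05]]}}

```text
time: 16.0
position: [0.3967, 0.2003, 0.122]
ee_rot: [0.001, 0.999, -0.05, -0.001]
ft_force: [0.4, 0.6, -0.6]
finger_gap: 0.156
```

```bash
python3 - <<'E'
from h import *
W=cw([-.1607,.0075,.118])[0]; go(W,-5.72)
im=camera('wrist'); np.savez('p2.npz',im=im,**dict(zip('KRt',P('wrist')))); save('p2w.png',im[0:260,150:520],2.1)
p,T,s=tool(); tip=p+T@np.array([.1075*np.cos(.5236),0,.1075*.5-.0084]); print('tip',tip)
L=lambda X:(proj('wrist',cw(X))-[150,0])*2.1
print('tipproj',(proj('wrist',tip)-[150,0])*2.1)
print('seats',L([pan(HU-.026,-.0375+.015*i,0) for i in range(6)]).round(), 'hinge ends',L([pan(HU,-.053,.003),pan(HU,.053,.003)]).round(),'front lip',L([pan(0,-.068,0),pan(0,.068,0)]).round(),'low window',L([pan(HU-.04,-.047,0),pan(HU-.04,.047,0)]).round())
for th in (1.9,2.0,2.1): print('tab',th,L([tabp(th,.028,.039),tabp(th,0,.05)]).round())
E
```

```text
t 16.0 pos [0.3967 0.2003 0.122 ] yaw -5.68 shift cm [0.12 0.02 0.4 ] roll 0.04 gap 0.156 F [ 0.4  0.6 -0.6]
tip [0.48984681 0.19132229 0.07720087]
tipproj [[344.82096002 166.11089522]]
seats [[504.  42.]
 [452.  42.]
 [399.  42.]
 [347.  42.]
 [295.  42.]
 [242.  41.]] hinge ends [[590. -36.]
 [165. -36.]] front lip [[555. 167.]
 [179. 166.]] low window [[525.  80.]
 [218.  80.]]
tab 1.9 [[ 390. -124.]
 [ 385.   62.]]
tab 2.0 [[ 391. -155.]
 [ 386.   36.]]
tab 2.1 [[ 391. -185.]
 [ 387.    7.]]
```

View pics/p2w.png

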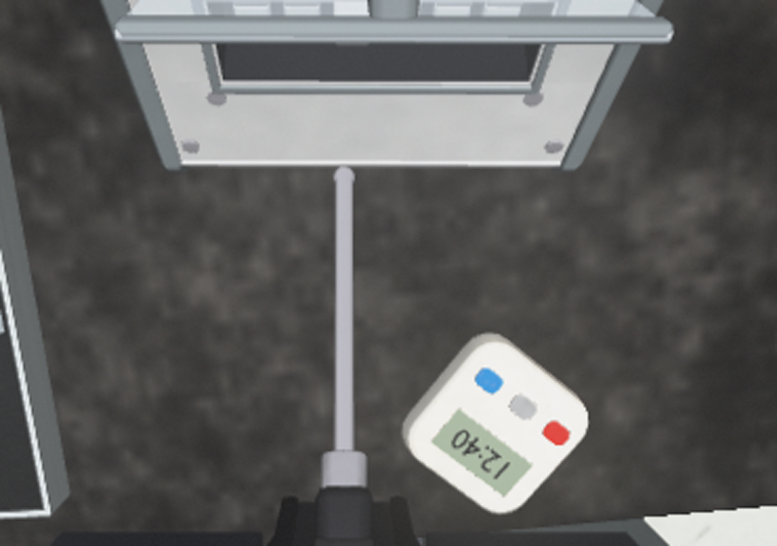

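```bash
python3 - <<'E'
from h import *
im=np.load('p2.npz')['im']; save('p2z.png',im[0:90,195:475],2.85)
prm=[np.load('p2.npz')[k] for k in 'KRt']
print([(proj(None,cw(X),prm)[0]-[195,0])*2.85 for X in [pan(HU-.04,-.047,0),pan(HU-.04,.047,0),pan(0,-.068,0),pan(0,.068,0)]])
E
```

```text
[array([583.8357874 , 108.71959472]), array([167.04333385, 108.00704784]), array([624.80656738, 226.16360663]), array([114.13584307, 225.31339949])]
```

View pics/p2z.png

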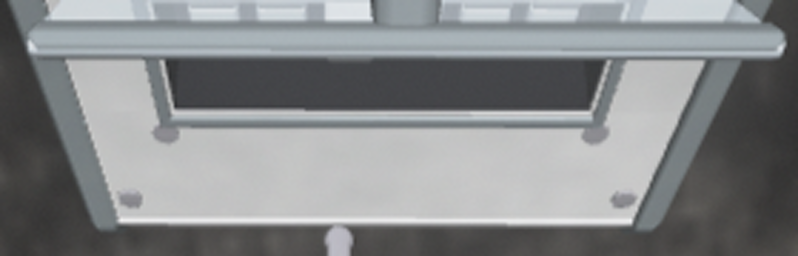

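```bash
cat >> h.py <<'E'
TIPV=np.array([.1075*np.cos(.5236),0,.1075*.5-.0084])
def plan(ns,u_end=.047,y=.0054,n_end=-.0175):
    p,T,s=tool(); tip=p+T@TIPV
    for n in ns:
        X=pan(u_end+(n-n_end)/-.996*.0873,y,n); W=cw(X)[0]; print(n,np.round(T.T@(W-tip)*100,2))
    print('F',np.round(s['ft_force'],2),'t',s['time'])
E
python3 - <<'E'
from h import *
plan([.02,.008,-.005,-.0175])
E
```

```text
0.02 [1.2  0.27 0.99]
0.008 [2.24 0.27 1.59]
-0.005 [3.37 0.27 2.25]
-0.0175 [4.46 0.27 2.87]
F [0.15 0.12 0.05] t 16.05
```

Request:
{"fn": "servo_tool", "kwargs": {"commands": [[[0.6, 0.2, 0.6], 0, 0.05], [[1.2, 0.25, 1.0], 0, 0.05], [[2.2, 0.25, 1.6], 0, 0.05], [[2.2, 0.25, 1.6], 0, 0.05]]}}

```text
time: 16.55
position: [0.4197, 0.196, 0.1063]
ee_rot: [0.0, 0.999, -0.05, -0.0]
ft_force: [-0.8, 0.3, -1.5]
finger_gap: 0.158
```

```bash
python3 - <<'E'
from h import *
plan([.008,-.005,-.01,-.0175])
im=camera('wrist'); save('p3.png',im[0:130,195:475],2.85)
im=camera('scene'); save('p3s.png',im[130:200,220:310],8)
p,T,s=tool(); print((proj('scene',p+T@TIPV)-[220,130])*8, (proj('wrist',p+T@TIPV)-[195,0])*2.85)
E
```

```text
0.008 [-0.04  0.03 -0.03]
-0.005 [1.09 0.03 0.62]
-0.01 [1.53 0.03 0.87]
-0.0175 [2.18 0.03 1.25]
F [-0.77  0.33 -1.46] t 16.55
[[497.71602077 455.12942072]] [[339.54426163 225.37116052]]
```

View pics/p3.png

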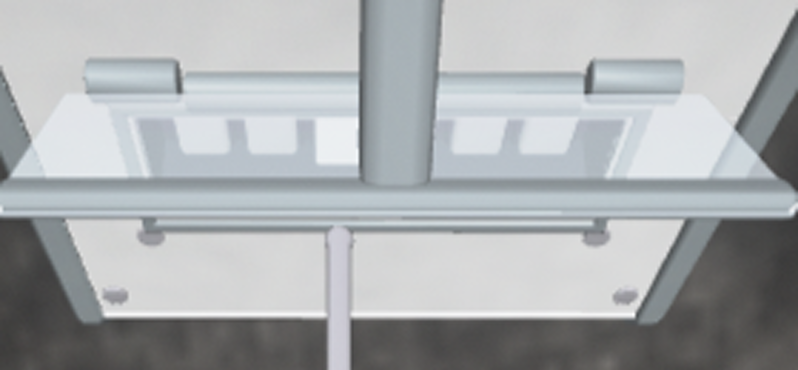

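View pics/p3s.png

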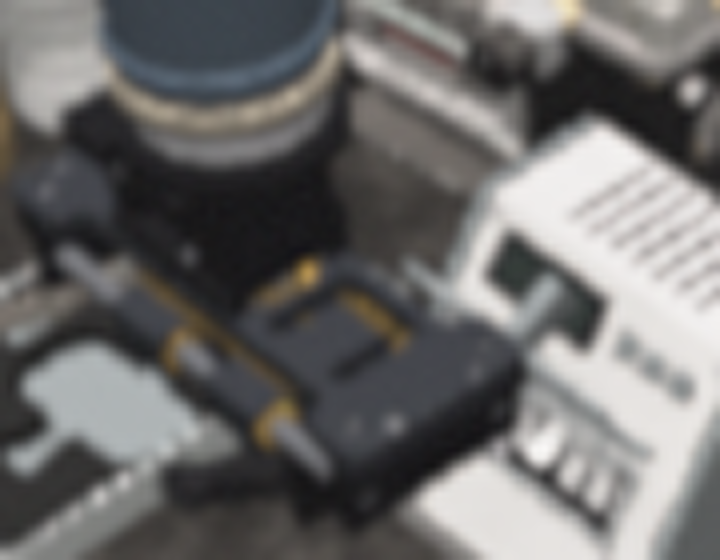

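Request:
{"fn": "servo_tool", "kwargs": {"commands": [[[0.8, 0, 0.45], 0, 0.05], [[1.3, 0, 0.75], 0, 0.05], [[1.55, 0, 0.87], 0, 0.05], [[1.55, 0, 0.87], 0, 0.05]]}}

```text
time: 17.15
position: [0.4343, 0.1947, 0.0978]
ee_rot: [-0.0, 0.999, -0.049, -0.0]
ft_force: [-0.3, -0.2, -0.3]
finger_gap: 0.153
```

```bash
python3 - <<'E'
from h import *
plan([-.01,-.0135,-.0175])
im=camera('wrist'); save('p4.png',im[0:130,195:475],2.85)
E
```

```text
-0.01 [0.06 0.06 0.02]
-0.0135 [0.36 0.06 0.2 ]
-0.0175 [0.71 0.06 0.4 ]
F [-0.32 -0.2  -0.26] t 17.15
```

View pics/p4.png

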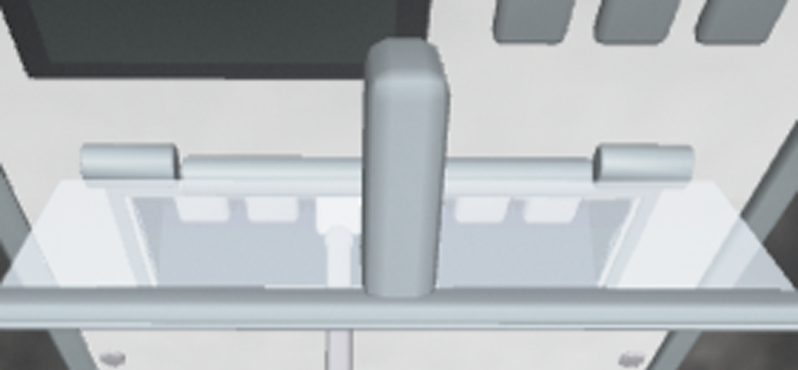

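Request:
{"fn": "servo_tool", "kwargs": {"commands": [[[0.2, 0.03, 0.12], 0, 0.05], [[0.4, 0.05, 0.24], 0, 0.05], [[0.6, 0.05, 0.35], 0, 0.05]]}}

```text
time: 17.58
position: [0.4392, 0.1938, 0.0943]
ee_rot: [-0.0, 0.999, -0.049, -0.001]
ft_force: [-4.0, 0.6, 1.3]
finger_gap: 0.156
```

```bash
python3 - <<'E'
from h import *
plan([-.0175,-.0195])
im=camera('wrist'); save('p5.png',im[0:130,195:475],2.85)
E
```

```text
-0.0175 [0.22 0.02 0.03]
-0.0195 [0.4  0.02 0.13]
F [-3.99  0.64  1.31] t 17.575
```

View pics/p5.png

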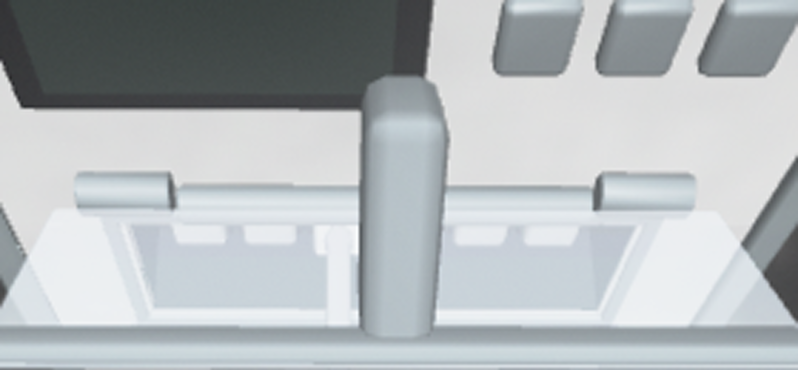

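Request:
{"fn": "servo_tool", "kwargs": {"commands": [[[0.2, 0, 0.11], 0, 0.05], [[0.35, 0, 0.2], 0, 0.05], [[0.35, 0, 0.2], 0, 0.05]]}}

```text
time: 18.0
position: [0.4412, 0.1937, 0.0925]
ee_rot: [0.0, 0.999, -0.049, -0.003]
ft_force: [-8.8, 0.9, 10.0]
finger_gap: 0.154
```

```bash
python3 - <<'E'
from h import *
plan([-.0175,-.0195])
im=camera('wrist'); save('p6.png',im[0:130,195:475],2.85)
E
```

```text
-0.0175 [ 0.04  0.03 -0.19]
-0.0195 [ 0.22  0.03 -0.09]
F [-8.85  0.93  9.99] t 18.0
```

View pics/p6.png

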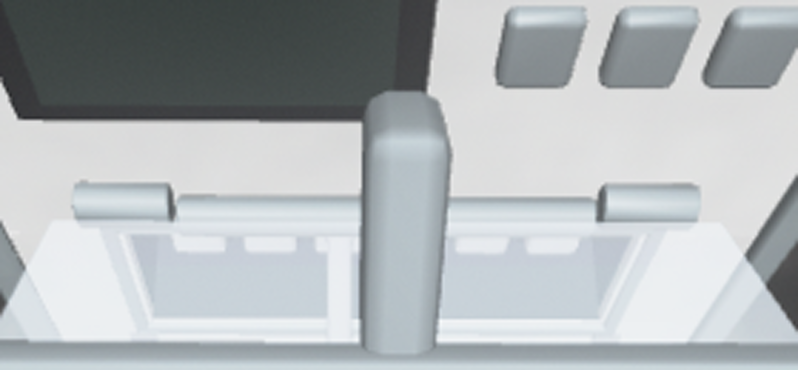

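Request:
{"fn": "servo_tool", "kwargs": {"commands": [[[-0.5, 0, -0.35], 0, 0.05], [[-1.5, 0, -0.95], 0, 0.05], [[-2.4, 0, -1.45], 0, 0.05], [[-4.5, 0, -2.6], 0, 0.05], [[-4.5, 0, -2.6], 0, 0.05]]}}

```text
time: 18.68
position: [0.3979, 0.1983, 0.1192]
ee_rot: [-0.001, 0.999, -0.048, 0.0]
ft_force: [0.4, 0.4, -0.5]
finger_gap: 0.156
```

```bash
python3 - <<'E'
from h import *
plan([.02])
im=camera('wrist'); save('p7.png',im[0:200,195:475],2.85)
im=camera('scene'); save('p7s.png',im[130:200,220:310],8)
im=camera('top'); save('p7t.png',im[150:230,230:330],8)
E
```

```text
0.02 [1.1  0.09 0.66]
F [ 0.45  0.44 -0.51] t 18.675
```

View pics/p7.png

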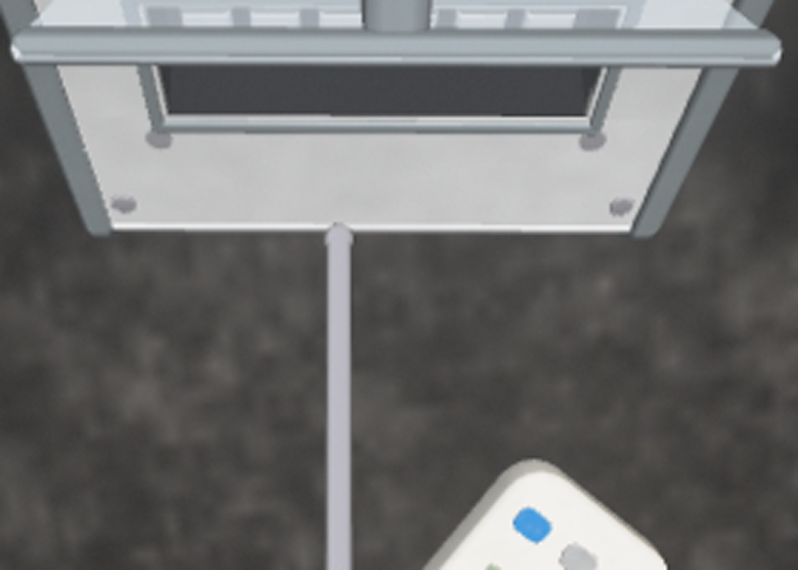

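View pics/p7s.png

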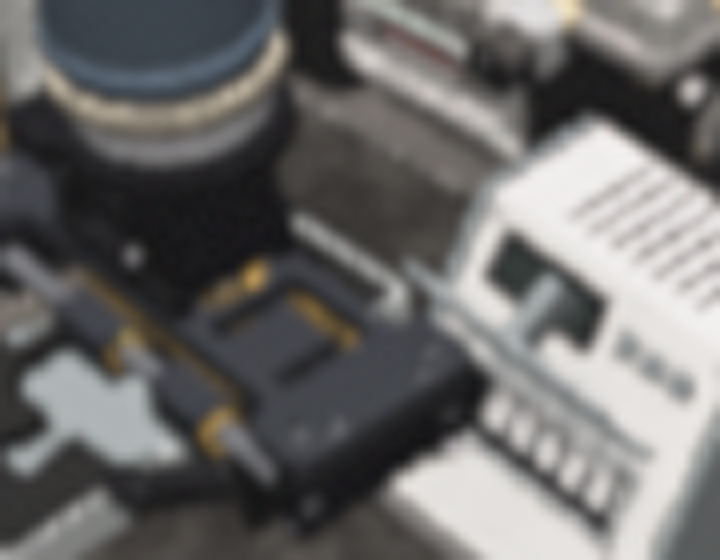

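```bash
python3 - <<'E'
from h import *
w=np.load('w1.npz'); prm=(w['K'],w['R'],w['t'])
for nm,q in [('brown base left',(597,150)),('brown low',(600,125)),('white bottle base',(583,212)),('box',(610,50)),('box2',(612,107))]: print(nm,np.round(onz(None,np.array(q)/1.25,0.0,prm),3),np.round(onz(None,np.array(q)/1.25,.03,prm),3))
go([.455,.3712,.13],-2.62)
E
```

```text
brown base left [0.527 0.529 0.   ] [0.526 0.514 0.03 ]
brown low [0.496 0.529 0.   ] [0.496 0.514 0.03 ]
white bottle base [0.609 0.522 0.   ] [0.603 0.507 0.03 ]
box [0.41  0.528 0.   ] [0.414 0.514 0.03 ]
box2 [0.475 0.541 0.   ] [0.476 0.525 0.03 ]
t 18.82 pos [0.3994 0.1979 0.1186] yaw -5.65 shift cm [  3.83 -17.79  -1.12] roll -3.03 gap 0.157 F [ 1.  -0.1 -0. ]
```

Request:
{"fn": "servo_tool", "kwargs": {"commands": [[[0, -3, -2], 0, 0.05], [[1, -8, -3], -1, 0.05], [[2.5, -13, -2.5], -3, 0.05], [[3.7, -17.5, -1.2], -3, 0.05], [[3.7, -17.5, -1.2], -3, 0.05]]}}

```text
time: 19.45
position: [0.453, 0.3717, 0.1285]
ee_rot: [0.0, 1.0, -0.021, -0.0]
ft_force: [0.2, -0.4, -1.0]
finger_gap: 0.157
```

Request:
{"fn": "servo_tool", "kwargs": {"commands": [[[0, 0, 0], 0, 0.05]]}}

```text
time: 19.58
position: [0.4532, 0.3671, 0.1298]
ee_rot: [0.001, 1.0, -0.024, -0.0]
ft_force: [-0.1, -0.2, -0.0]
finger_gap: 0.158
```

```bash
python3 - <<'E'
from h import *
go([.455,.3712,.13],-2.62)
im=camera('wrist'); np.savez('q1.npz',im=im,**dict(zip('KRt',P('wrist')))); save('q1.png',im)
p,T,s=tool(); print('tip',p+T@TIPV,proj('wrist',p+T@TIPV)*1.25)
E
```

```text
t 19.57 pos [0.4532 0.3671 0.1298] yaw -2.72 shift cm [ 0.16 -0.42 -0.03] roll -0.1 gap 0.158 F [-0.1 -0.2 -0. ]
tip [0.54615146 0.36213084 0.08477061] [[392.7216285   99.04305011]]
```

View pics/q1.png

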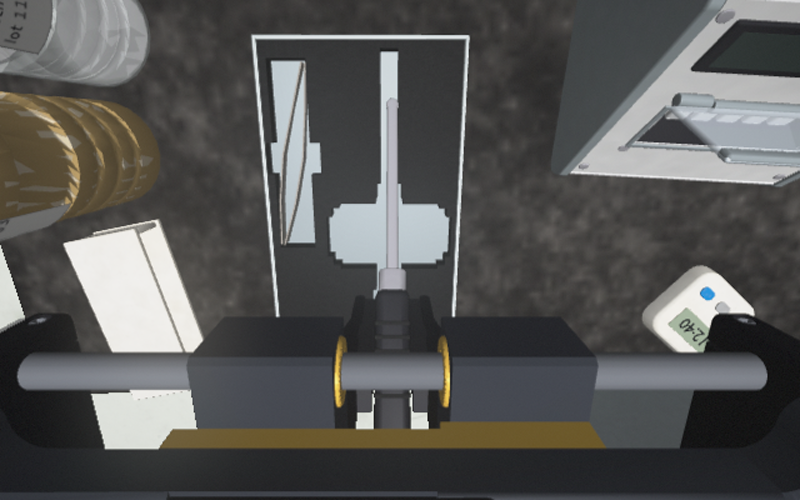

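```bash
cat > trayfit.py <<'E'
from fit import *
import sys
E
python3 - <<'E'
from fit import *
w=np.load('q1.npz'); prm=(w['K'],w['R'],w['t']); im=w['im']; save('q1z.png',im[20:220,190:390],4)
f=lambda q,z:onz(None,np.array(q)/1.25,z,prm)
A=f((253,37),.022);B=f((469,37),.022); print('far corners',A,B,np.linalg.norm(A-B)); d=(A-B)[:2]; print('yaw',np.degrees(np.arctan2(d[1],d[0]))-90)
print('chan end',f((389.5,52),.008),'notch near mid',f((389,264),.008),'notch far',f((389,203),.02), 'notch L,R',f((329,235),.014),f((449,235),.014))
E
```

```text
far corners [0.58837612 0.44322471 0.022     ] [0.58231192 0.31479454 0.022     ] 0.12857325765113975
yaw -2.703373847759366
chan end [0.57862015 0.36242606 0.008     ] notch near mid [0.4372397  0.36970884 0.008     ] notch far [0.484546   0.36730947 0.02      ] notch L,R [0.46278011 0.41062299 0.014     ] [0.45877953 0.32639849 0.014     ]
```

View pics/q1z.png

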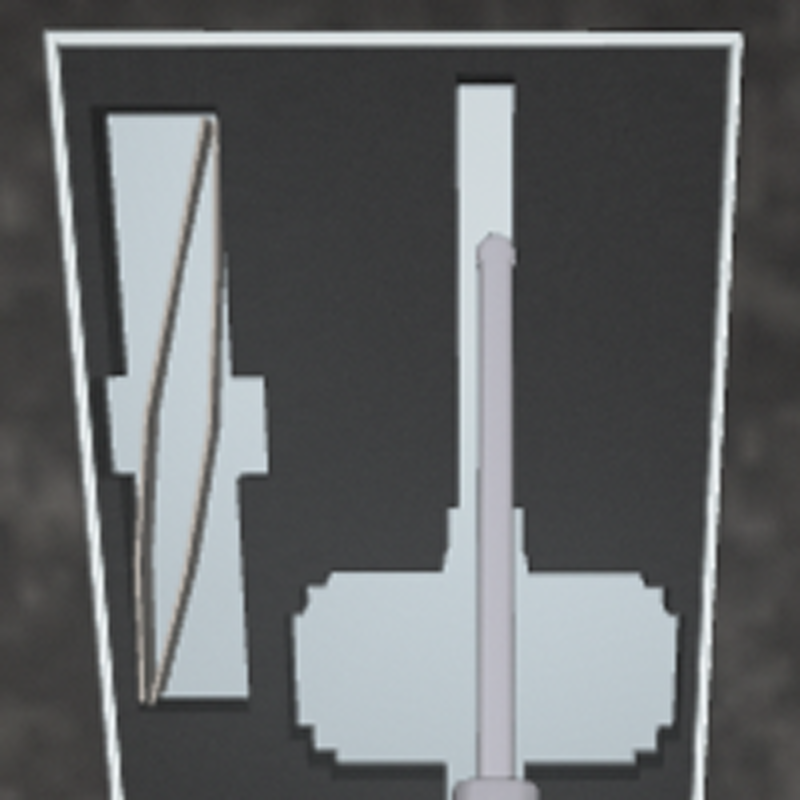

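```bash
python3 - <<'E'
from h import *
go([.4685,.3678,.062],-2.8)
E
```

```text
t 19.62 pos [0.4532 0.3667 0.1302] yaw -2.76 shift cm [ 1.53 -0.2   6.82] roll 0.04 gap 0.16 F [-0.2 -0.7 -0.5]
```

Request:
{"fn": "servo_tool", "kwargs": {"commands": [[[0.8, -0.2, 2], 0, 0.05], [[1.5, -0.2, 4.5], 0, 0.05], [[1.5, -0.2, 6.5], 0, 0.05], [[1.5, -0.2, 6.5], 0, 0.05], [[1.5, -0.2, 6.5], 0, 0.05]]}}

```text
time: 20.25
position: [0.4685, 0.3693, 0.0658]
ee_rot: [-0.0, 1.0, -0.024, 0.0]
ft_force: [-0.1, 0.5, -1.3]
finger_gap: 0.156
```

```bash
python3 - <<'E'
from h import *
go([.4685,.3678,.062],-2.8)
im=camera('wrist'); np.savez('q2.npz',im=im,**dict(zip('KRt',P('wrist')))); save('q2.png',im)
E
```

```text
t 20.25 pos [0.4685 0.3693 0.0658] yaw -2.7 shift cm [0.   0.15 0.38] roll 0.1 gap 0.156 F [-0.1  0.5 -1.3]
```

View pics/q2.png

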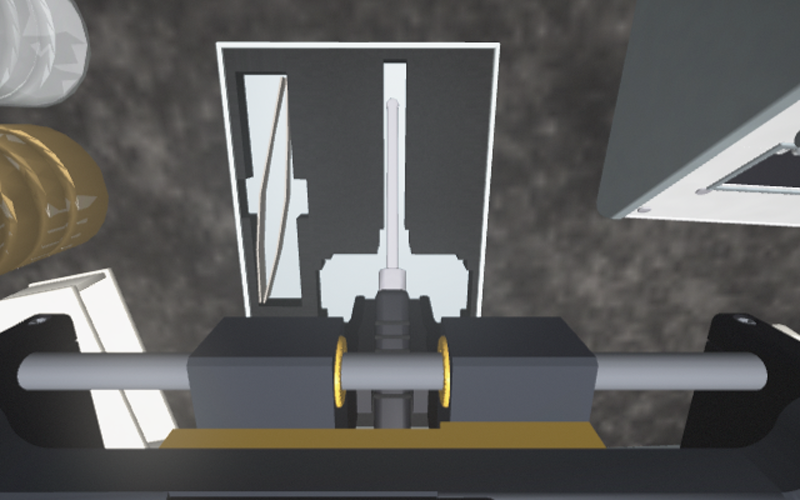

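Request:
{"fn": "servo_tool", "kwargs": {"commands": [[[0, 0.12, 0.4], 0, 0.05], [[0, 0.12, 0.8], 0, 0.05], [[0, 0.12, 1.3], 0, 0.05], [[0, 0.12, 1.8], 0, 0.05], [[0, 0.12, 1.8], 0, 0.05]], "squeeze": 10}}

```text
time: 20.92
position: [0.4678, 0.3684, 0.0471]
ee_rot: [0.0, 1.0, -0.023, -0.0]
ft_force: [1.0, 0.5, -0.5]
finger_gap: 0.16
```

```bash
python3 - <<'E'
from h import *
go([.4685,.3678,.062],-2.8)
im=camera('wrist'); np.savez('q3.npz',im=im,**dict(zip('KRt',P('wrist')))); save('q3.png',im)
E
```

```text
t 20.93 pos [0.4678 0.3684 0.0471] yaw -2.64 shift cm [ 0.07  0.05 -1.49] roll 0.16 gap 0.16 F [ 1.   0.5 -0.5]
```

View pics/q3.png

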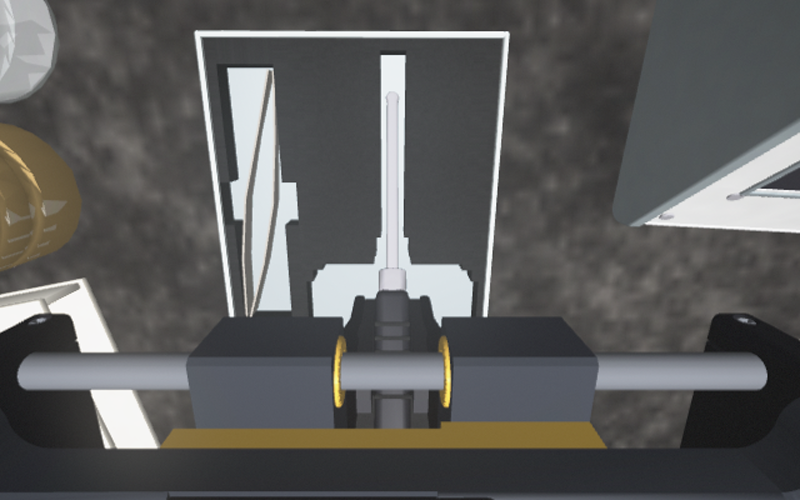

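Request:
{"fn": "servo_tool", "kwargs": {"commands": [[[0, 0, 0.5], 0, 0.05], [[0, 0, 1.0], 0, 0.05], [[0, 0, 1.4], 0, 0.05], [[0, 0, 1.8], 0, 0.05], [[0, 0, 1.8], 0, 0.05]], "squeeze": 8}}

```text
time: 21.6
position: [0.468, 0.3683, 0.0291]
ee_rot: [0.0, 1.0, -0.023, -0.0]
ft_force: [-0.3, 1.0, -0.2]
finger_gap: 0.159
```

```bash
python3 - <<'E'
from h import *
go([.4685,.3678,.01],-2.8)
im=camera('wrist'); np.savez('q4.npz',im=im,**dict(zip('KRt',P('wrist')))); save('q4.png',im)
E
```

```text
t 21.6 pos [0.468  0.3683 0.0291] yaw -2.66 shift cm [0.06 0.04 1.91] roll 0.14 gap 0.159 F [-0.3  1.  -0.2]
```

View pics/q4.png

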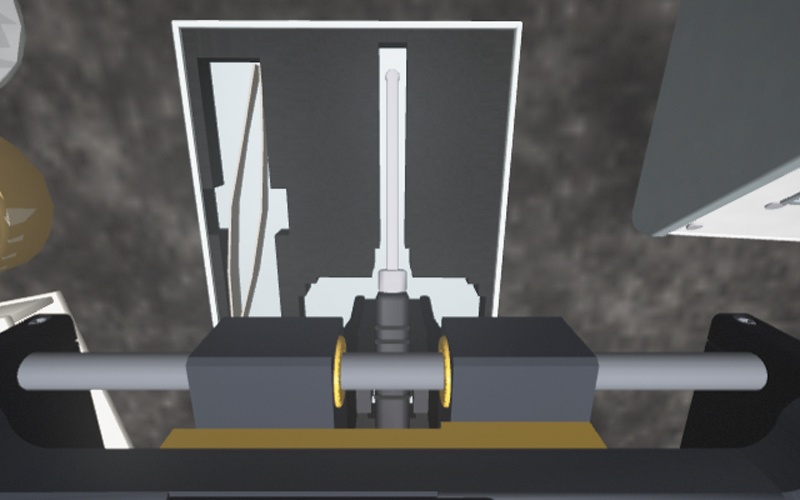

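Request:
{"fn": "servo_tool", "kwargs": {"commands": [[[0, 0.02, 0.5], 0, 0.05], [[0, 0.02, 1.0], 0, 0.05], [[0, 0.02, 1.3], 0, 0.05], [[0, 0.02, 1.6], 0, 0.05], [[0, 0.02, 1.6], 0, 0.05]], "squeeze": 8}}

```text
time: 22.28
position: [0.4679, 0.3681, 0.0132]
ee_rot: [0.0, 1.0, -0.023, -0.0]
ft_force: [-0.3, -1.2, 1.1]
finger_gap: 0.161
```

```bash
python3 - <<'E'
from h import *
go([.4685,.3678,.01],-2.8)
im=camera('wrist'); np.savez('q5.npz',im=im,**dict(zip('KRt',P('wrist')))); save('q5.png',im)
E
```

```text
t 22.27 pos [0.4679 0.3681 0.0132] yaw -2.65 shift cm [0.06 0.03 0.32] roll 0.15 gap 0.161 F [-0.3 -1.2  1.1]
```

View pics/q5.png

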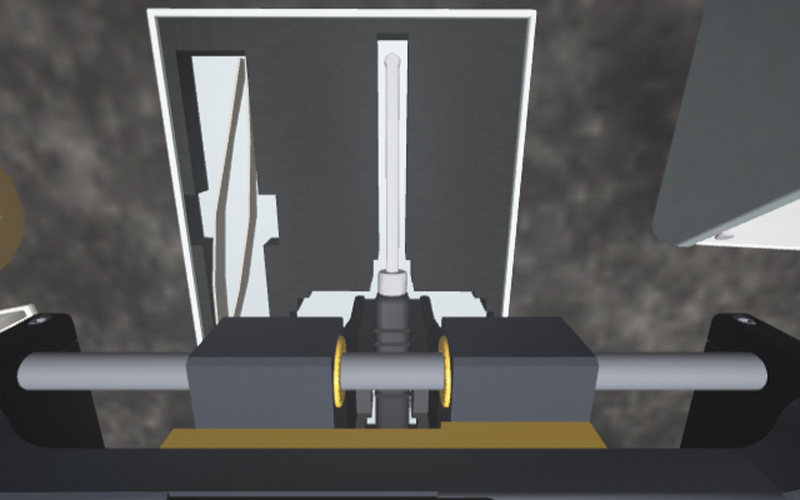

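Request:
{"fn": "servo_tool", "kwargs": {"commands": [[[0.15, 0, 0], 0, 0.05], [[0.25, 0, 0.1], 0, 0.05], [[0.25, 0, 0.3], 0, 0.05], [[0.25, 0, 0.35], 0, 0.05]], "squeeze": 8}}

```text
time: 22.82
position: [0.4705, 0.3681, 0.0099]
ee_rot: [-0.0, 1.0, -0.023, -0.0]
ft_force: [0.2, -0.8, 0.5]
finger_gap: 0.159
```

```bash
python3 - <<'E'
from h import *
go([.4685,.3678,.01],-2.8)
im=camera('wrist'); np.savez('q6.npz',im=im,**dict(zip('KRt',P('wrist')))); save('q6.png',im[0:300,240:400],2)
save('q6b.png',im[15:350,280:350],2)
E
```

```text
t 22.82 pos [0.4705 0.3681 0.0099] yaw -2.65 shift cm [-0.2   0.04 -0.01] roll 0.15 gap 0.159 F [ 0.2 -0.8  0.5]
```

View pics/q6.png

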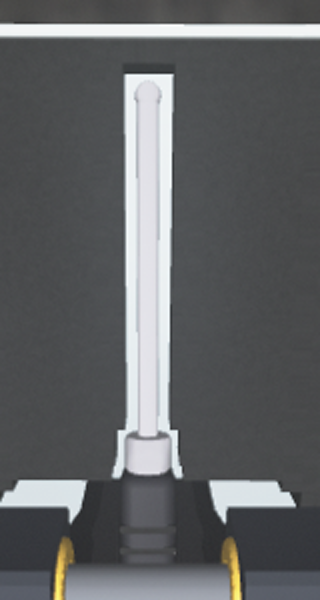

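Request:
{"fn": "servo_tool", "kwargs": {"commands": [[[0, 0, 0], 0, 0.3], [[0, 0, 0], 0, 0.3], [[0, 0, 0], 0, 0.3], [[0, 0, -3], 0, 0.3], [[0, 0, -9], 0, 0.1]]}}

```text
time: 23.5
position: [0.4687, 0.367, 0.0988]
ee_rot: [0.002, 1.0, -0.023, -0.002]
ft_force: [-0.1, 0.3, 1.2]
finger_gap: 0.249
```

```bash
python3 - <<'E'
from h import *
go([.4685,.3678,.1],-2.8)
im=camera('wrist'); np.savez('q7.npz',im=im,**dict(zip('KRt',P('wrist')))); save('q7.png',im)
p,T,s=tool()
E
```

```text
t 23.5 pos [0.4687 0.367  0.0988] yaw -2.64 shift cm [-0.03 -0.08 -0.13] roll 0.16 gap 0.249 F [-0.1  0.3  1.2]
```

View pics/q7.png

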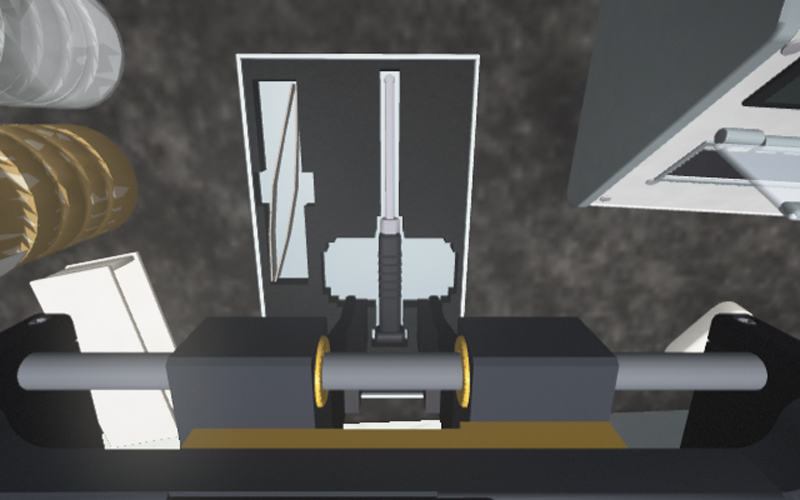

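Request:
{"fn": "servo_tool", "kwargs": {"commands": [[[-1.8, 0, 3], 0, 0], [[-1.8, 0, 6], 0, 0], [[-1.8, 0, 6.8], 0, 0], [[-1.8, 0, 7.3], 0, 0]], "squeeze": 10}}

```text
time: 24.05
position: [0.453, 0.369, 0.0271]
ee_rot: [-0.0, 1.0, -0.023, 0.0]
ft_force: [0.7, 0.3, -0.3]
finger_gap: 0.004
```

Request:
{"fn": "servo_tool", "kwargs": {"commands": [[[0, 0, 0.25], 0, 0], [[0, 0, 0.5], 0, 0]]}}

```text
time: 24.3
position: [0.4531, 0.3693, 0.0226]
ee_rot: [-0.001, 1.0, -0.023, 0.0]
ft_force: [0.6, -0.4, -0.8]
finger_gap: 0.004
```

Request:
{"fn": "servo_tool", "kwargs": {"commands": [[[0, 0, 0.2], 0, 0], [[0, 0, 0.3], 0, 0]]}}

```text
time: 24.55
position: [0.4531, 0.3693, 0.0223]
ee_rot: [-0.001, 1.0, -0.023, -0.0]
ft_force: [-6.5, -5.3, 25.4]
finger_gap: 0.004
```

Request:
{"fn": "servo_tool", "kwargs": {"commands": [[[0, 0, -3], 0, 0], [[-3, 0, -9], 0, 0], [[-6, 0, -14], 0, 0], [[-6, 0, -14], 0, 0]]}}

```text
time: 25.05
position: [0.3925, 0.3744, 0.1635]
ee_rot: [-0.004, 1.0, -0.022, 0.002]
ft_force: [0.8, 0.8, 0.7]
finger_gap: 0.008
```

```bash
python3 - <<'E'
from h import *
go([.4685,.3678,.1],-2.8)
im=camera('wrist'); np.savez('q8.npz',im=im,**dict(zip('KRt',P('wrist')))); save('q8.png',im); save('q8s.png',camera('scene')[120:220,180:340],5)
E
```

```text
t 25.05 pos [0.3925 0.3744 0.1635] yaw -2.47 shift cm [7.6  0.39 6.37] roll 0.33 gap 0.008 F [0.8 0.8 0.7]
```

View pics/q8.png

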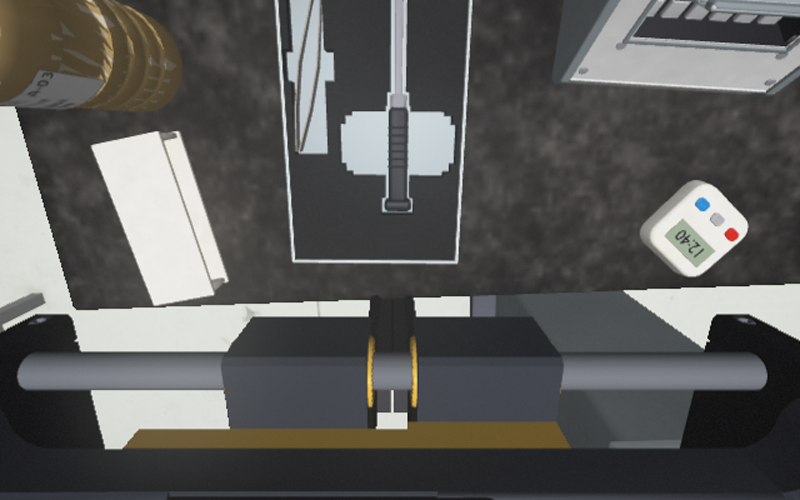

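View pics/q8s.png

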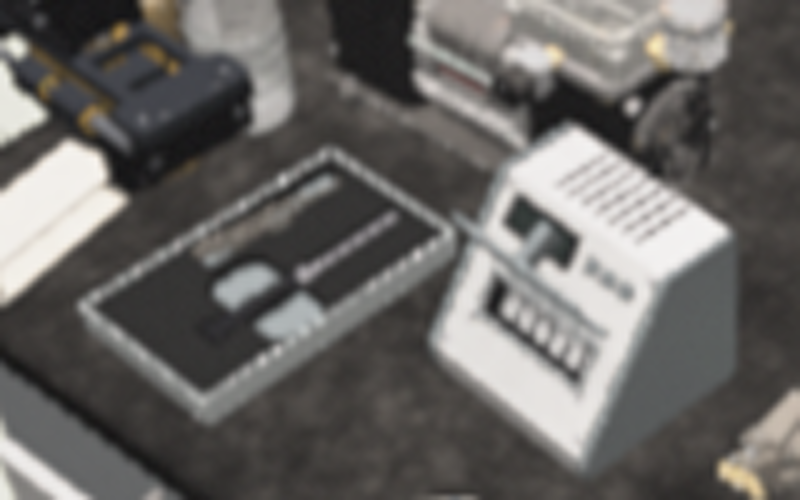

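Request:
{"fn": "servo_tool", "kwargs": {"commands": [[[0, 0, -4], -10, 0.1], [[1, 0, -8], -20, 0.3], [[2, 1, -9], -30, 0.5], [[3, 2, -9], -40, 0.5], [[4, 3, -9], -50, 0.5]]}}

```text
time: 25.78
position: [0.4318, 0.3386, 0.2472]
ee_rot: [0.001, 0.915, 0.404, -0.001]
ft_force: [0.2, 0.0, -0.8]
finger_gap: 0.448
```

```bash
python3 - <<'E'
from h import *
go([.52,.19,.25],174.28)
E
```

```text
t 25.77 pos [0.4318 0.3386 0.2472] yaw 47.6 shift cm [-5.03 16.53 -0.26] roll -126.68 gap 0.448 F [ 0.2  0.  -0.8]
```

Request:
{"fn": "servo_tool", "kwargs": {"commands": [[[-1, 3, 0], -10, 0.5], [[-2, 6, 0], -20, 0.5], [[-3, 9, 0], -30, 0.5], [[-4, 12, 0], -40, 0.5], [[-5, 16, 0], -50, 0.5]]}}

```text
time: 26.4
position: [0.515, 0.1934, 0.2469]
ee_rot: [-0.001, 0.658, 0.753, -0.002]
ft_force: [0.1, 0.1, 0.3]
finger_gap: 0.501
```

Request:
{"fn": "servo_tool", "kwargs": {"commands": [[[0, 0, 0], -10, 0.5], [[0, 0, 0], -20, 0.5], [[0, 0, 0], -30, 0.5], [[0, 0, 0], -40, 0.5], [[0, 0, 0], -50, 0.5]]}}

```text
time: 27.02
position: [0.5149, 0.1935, 0.2467]
ee_rot: [-0.001, 0.279, 0.96, -0.001]
ft_force: [0.2, -0.0, -0.1]
finger_gap: 0.498
```

```bash
python3 - <<'E'
from h import *
go([.54,.178,.25],174.28)
E
```

```text
t 27.02 pos [0.5149 0.1935 0.2467] yaw 147.58 shift cm [-2.95  0.03 -0.33] roll -26.7 gap 0.498 F [ 0.2 -0.  -0.1]
```

Request:
{"fn": "servo_tool", "kwargs": {"commands": [[[-1, 0, 0], -10, 0.5], [[-2, 0, 0], -20, 0.5], [[-2.9, 0, 0], -26.7, 0.5], [[-2.9, 0, 0], -26.7, 0.5], [[-2.9, 0, 0], -26.7, 0.5]]}}

```text
time: 27.65
position: [0.539, 0.1787, 0.2477]
ee_rot: [-0.001, 0.053, 0.999, -0.0]
ft_force: [-0.5, -0.4, 0.3]
finger_gap: 0.491
```

```bash
python3 - <<'E'
from h import *
W=cw(tabp(2.03)-[0,0,.019])[0]; go(W,174.28)
im=camera('wrist'); np.savez('r1.npz',im=im,**dict(zip('KRt',P('wrist')))); save('r1.png',im[80:280,200:440],3.3)
for th in (1.9,2.0,2.1): print(th,(proj('wrist',cw([tabp(th,.028,.039),tabp(th,0,.05)]))-[200,80])*3.3)
E
```

```text
t 27.65 pos [0.539  0.1787 0.2477] yaw 173.92 shift cm [-1.000e-02 -3.000e-02  1.333e+01] roll -0.36 gap 0.491 F [-0.5 -0.4  0.3]
1.9 [[369.329143   371.88760701]
 [368.80260871 257.47390262]]
2.0 [[369.43750524 389.09503304]
 [368.85026704 275.0924972 ]]
2.1 [[369.55068081 405.42533643]
 [368.91154433 293.5180873 ]]
```

View pics/r1.png

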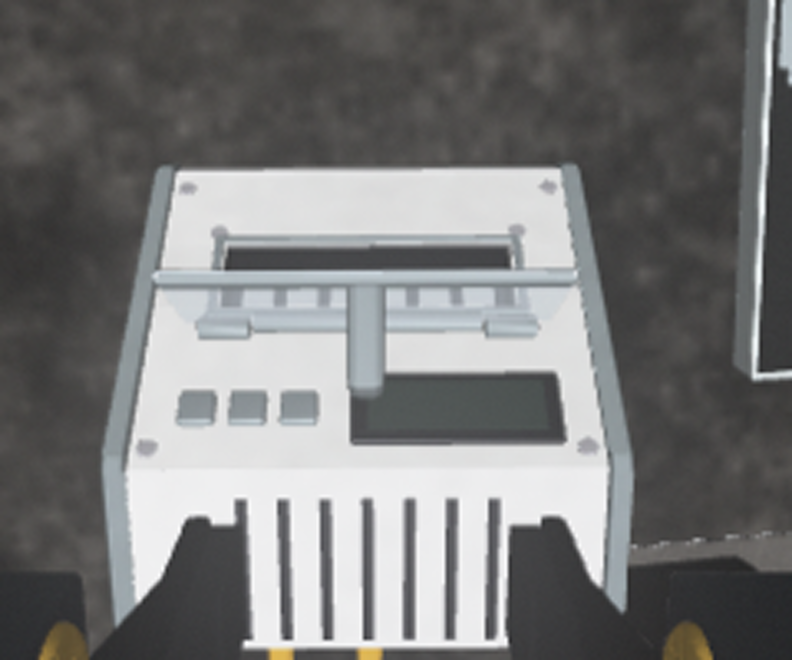

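Request:
{"fn": "servo_tool", "kwargs": {"commands": [[[0.1, -0.08, 5], -0.4, 0.42], [[0.1, -0.08, 10], -0.4, 0.42], [[0.1, -0.08, 12.5], -0.4, 0.42], [[0.1, -0.08, 13.2], -0.4, 0.42], [[0.1, -0.08, 13.2], -0.4, 0.42]], "squeeze": 8}}

```text
time: 28.32
position: [0.5384, 0.1787, 0.1173]
ee_rot: [0.0, 0.048, 0.999, 0.0]
ft_force: [0.0, 1.3, 0.2]
finger_gap: 0.419
```

Request:
{"fn": "servo_tool", "kwargs": {"commands": [[[0, 0, 0], 0, 0], [[0, 0, 0], 0, 0], [[0, 0, 0], 0, 0], [[0, 0, 0], 0, 0]], "squeeze": 8}}

```text
time: 28.82
position: [0.5385, 0.1763, 0.1176]
ee_rot: [-0.0, 0.049, 0.999, -0.001]
ft_force: [-1.4, -5.1, 5.7]
finger_gap: 0.117
```

```bash
python3 - <<'E'
from h import *
W=cw(tabp(2.0)-[0,0,.019])[0]; go(W,174.28); save('r2.png',camera('wrist'))
g=tabp(2.0)
for th in (1.8,1.6,1.4,1.2,1.0): print(th,np.round((tabp(th)-g)*[-100,0,-100],2))
g=tabp(1.0)
for th in (.8,.6,.4,.2,0,-.04): print(th,np.round((tabp(th)-g)*[-100,0,-100],2))
E
```

```text
t 28.82 pos [0.5385 0.1763 0.1176] yaw 174.37 shift cm [0.13 0.21 0.31] roll 0.09 gap 0.117 F [-1.4 -5.1  5.7]
1.8 [0.92 0.   0.06]
1.6 [1.82 0.   0.29]
1.4 [2.65 0.   0.7 ]
1.2 [3.38 0.   1.27]
1.0 [3.98 0.   1.97]
0.8 [0.45 0.   0.81]
0.6 [0.73 0.   1.69]
0.4 [0.84 0.   2.61]
0.2 [0.75 0.   3.53]
0 [0.49 0.   4.41]
-0.04 [0.42 0.   4.58]
```

View pics/r2.png

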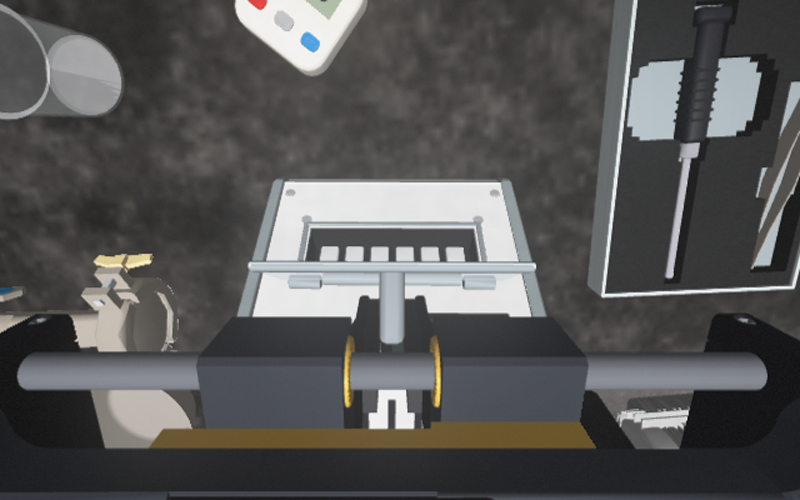

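Request:
{"fn": "servo_tool", "kwargs": {"commands": [[[0.9, 0.1, 0.1], 0, 0], [[1.8, 0.1, 0.35], 0, 0], [[2.65, 0.1, 0.75], 0, 0], [[3.4, 0.1, 1.35], 0, 0], [[4.0, 0.1, 2.05], 0, 0]]}}

```text
time: 29.5
position: [0.4994, 0.1803, 0.0964]
ee_rot: [0.001, 0.049, 0.999, -0.001]
ft_force: [3.0, -6.8, 1.4]
finger_gap: 0.117
```

Request:
{"fn": "servo_tool", "kwargs": {"commands": [[[0.5, 0, 0.9], 0, 0], [[0.8, 0, 1.8], 0, 0], [[0.9, 0, 2.7], 0, 0], [[0.8, 0, 3.6], 0, 0], [[0.55, 0, 4.5], 0, 0]]}}

```text
time: 30.12
position: [0.4945, 0.1808, 0.0517]
ee_rot: [0.001, 0.05, 0.999, -0.001]
ft_force: [2.9, -8.1, 3.7]
finger_gap: 0.116
```

```bash
python3 - <<'E'
from h import *
W=cw(tabp(0)-[0,0,.019])[0]; go(W,174.28); save('r3.png',camera('wrist'))
E
```

```text
t 30.12 pos [0.4945 0.1808 0.0517] yaw 174.3 shift cm [0.18 0.19 0.1 ] roll 0.02 gap 0.116 F [ 2.9 -8.1  3.7]
```

View pics/r3.png

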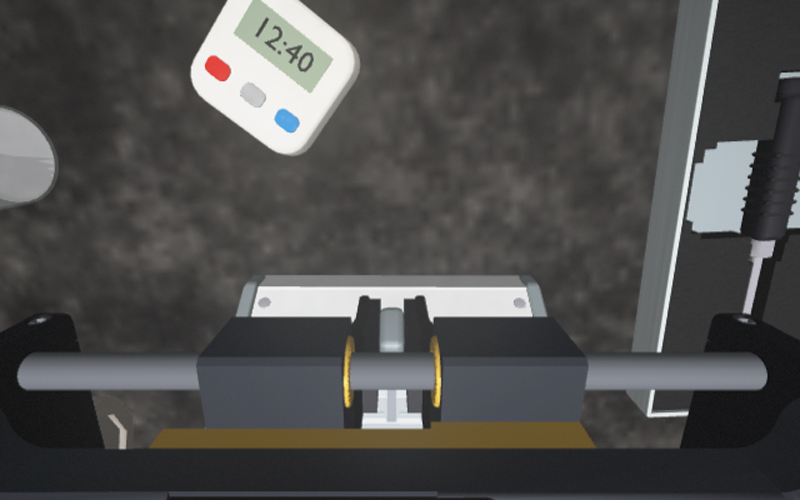

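Request:
{"fn": "servo_tool", "kwargs": {"commands": [[[-0.2, 0.05, 0.2], 0, 0], [[-0.4, 0.05, 0.3], 0, 0], [[-0.4, 0.05, 0.3], 0, 0]]}}

```text
time: 30.55
position: [0.4957, 0.1807, 0.0486]
ee_rot: [-0.002, 0.05, 0.999, -0.002]
ft_force: [-4.8, -7.1, 8.4]
finger_gap: 0.116
```

Request:
{"fn": "servo_tool", "kwargs": {"commands": [[[0.3, 0.1, -0.3], 0, 0.4], [[0.3, 0.1, -0.3], 0, 0.4], [[0.3, 0.1, -0.3], 0, 0.4], [[0.3, 0.1, -4], 0, 0.4], [[0.3, 0.1, -9], 0, 0.4]]}}

```text
time: 31.18
position: [0.4932, 0.1856, 0.1383]
ee_rot: [-0.002, 0.048, 0.999, -0.0]
ft_force: [1.1, 0.9, 1.1]
finger_gap: 0.402
```

Request:
{"fn": "servo_tool", "kwargs": {"commands": [[[-4, 0, -5], 0, 0.4], [[-7, 0, -10], 0, 0.4], [[-7, 0, -12], 0, 0.4], [[-7, 0, -12], 0, 0.4]]}}

```text
time: 31.68
position: [0.5649, 0.1793, 0.26]
ee_rot: [0.001, 0.048, 0.999, 0.001]
ft_force: [-0.1, -0.5, -0.5]
finger_gap: 0.399
```

```bash
python3 - <<'E'
from h import *
go([.56,.17,.27],174.28)
w=camera('wrist'); prm=P('wrist')
np.savez('r4.npz',im=w); save('r4f.png',w)
big=cv2.resize(w[95:255,235:400],None,fx=4.8,fy=4.8,interpolation=cv2.INTER_CUBIC)[:,:,::-1].copy()
def dr(th,col):
    for X in [tabp(th,n,l) for n in (0,.028) for l in (.03,.048)]+[tabp(th,0,.05)+[0,y,0] for y in (-.056,.056)]:
        q=(proj(None,cw(X),prm)[0]-[235,95])*4.8; cv2.circle(big,tuple(int(v) for v in q),3,col,-1)
dr(0,(0,0,255)); dr(.12,(0,255,0)); cv2.imwrite('pics/r4.png',big)
E
```

```text
t 31.68 pos [0.5649 0.1793 0.26  ] yaw 174.48 shift cm [ 0.39 -0.97 -1.01] roll 0.2 gap 0.399 F [-0.1 -0.5 -0.5]
```

View pics/r4.png

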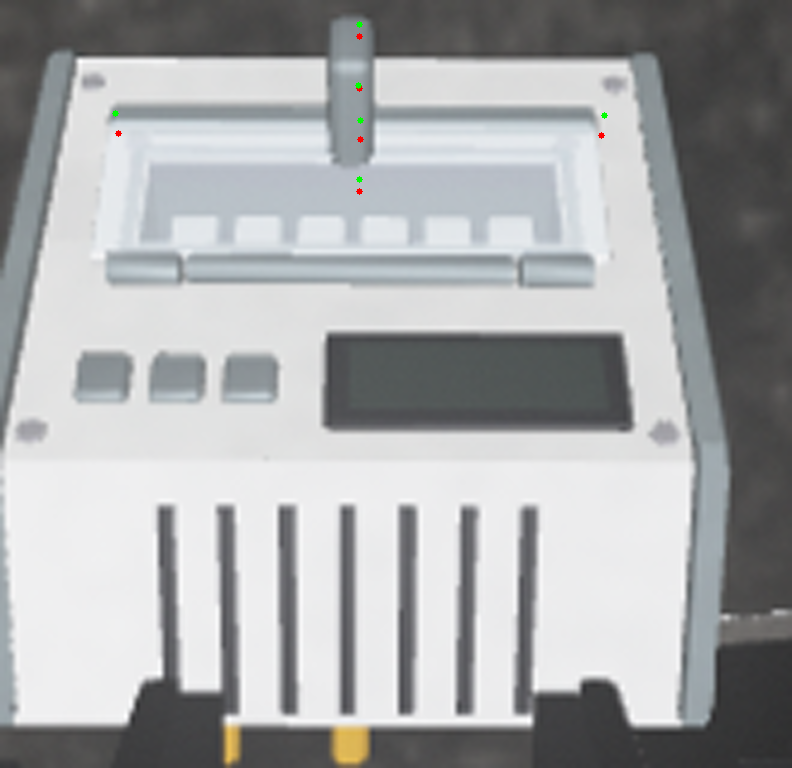

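View pics/r4f.png

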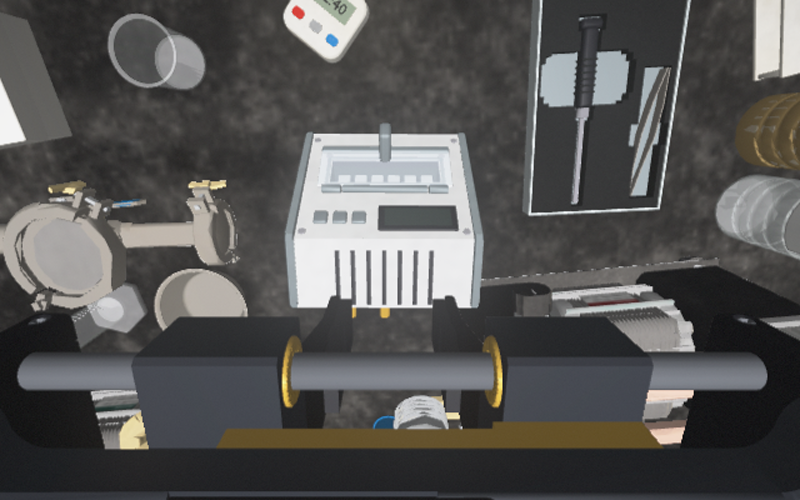

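```bash
python3 - <<'E'
from h import *
camera('top')
W=cw([-.069,-.001,.11])[0]; go(W,174.28)
w=camera('wrist'); prm=P('wrist')
big=cv2.resize(w[95:255,235:400],None,fx=4.8,fy=4.8,interpolation=cv2.INTER_CUBIC)[:,:,::-1].copy()
def d1(L,col):
    for X in L:
        q=(proj(None,cw(X),prm)[0]-[235,95])*4.8; cv2.circle(big,tuple(int(v) for v in q),3,col,-1)
for th,c in ((0,(0,0,255)),(.12,(0,255,0))): d1([tabp(th,n,l) for n in (0,.028) for l in (.03,.048)]+[tabp(th,0,.05)+[0,y,0] for y in (-.056,.056)],c)
d1([pan(0,y,0) for y in (-.068,.068)]+[pan(.1282,y,0) for y in (-.068,.068)]+[pan(HU,y,.003) for y in (-.05,.05)],(255,0,0))
cv2.imwrite('pics/r5.png',big)
E
```

```text
t 31.77 pos [0.5629 0.1787 0.2572] yaw 174.5 shift cm [ 7.44 -0.35 14.74] roll 0.22 gap 0.402 F [ 1.  -0.4  0.3]
```

View pics/r5.png

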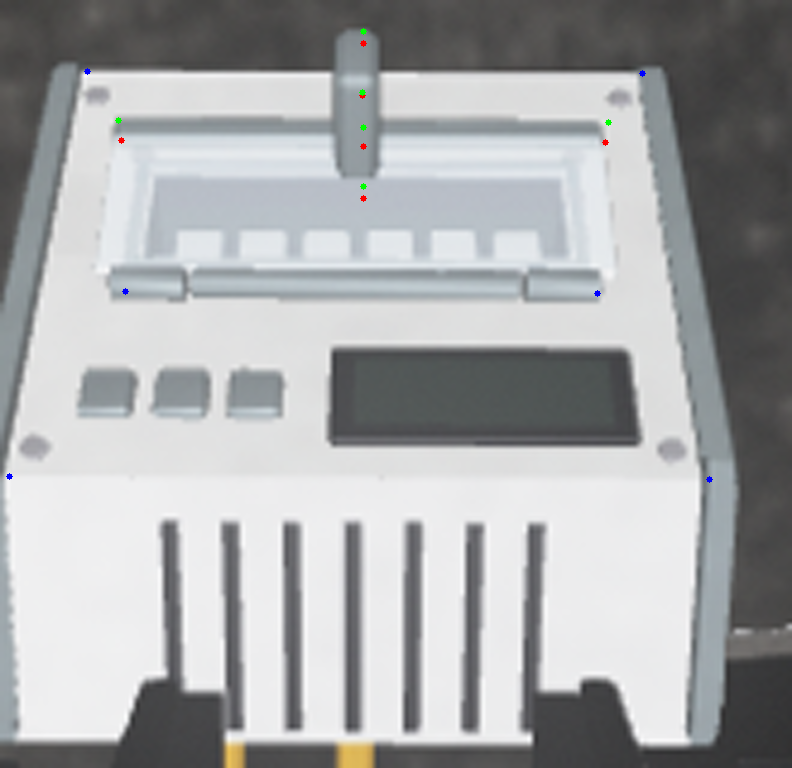

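Request:
{"fn": "servo_tool", "kwargs": {"commands": [[[3, -0.2, 3], 0, 0], [[6, -0.4, 7], 0, 0], [[7.4, -0.4, 11], 0, 0], [[7.4, -0.4, 14.5], 0, 0], [[7.4, -0.4, 14.5], 0, 0]], "squeeze": 10}}

```text
time: 32.45
position: [0.4866, 0.1806, 0.1103]
ee_rot: [-0.004, 0.048, 0.999, -0.002]
ft_force: [0.6, 0.4, -0.6]
finger_gap: 0.015
```

```bash
python3 - <<'E'
from h import *
W=cw([-.069,-.001,.08])[0]; go(W,174.28)
save('r6.png',camera('wrist'))
E
```

```text
t 32.45 pos [0.4866 0.1806 0.1103] yaw 174.49 shift cm [-0.17  0.2   3.03] roll 0.21 gap 0.015 F [ 0.6  0.4 -0.6]
```

View pics/r6.png

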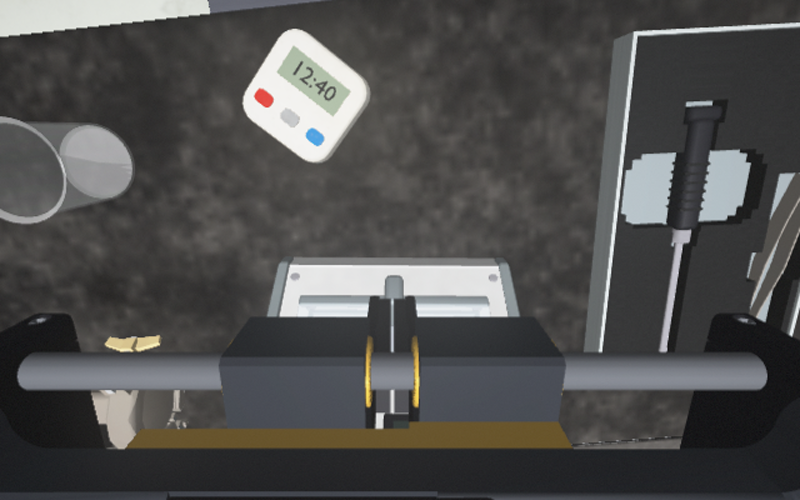

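Request:
{"fn": "servo_tool", "kwargs": {"commands": [[[0, 0, 1.5], 0, 0], [[0, 0, 2.6], 0, 0], [[0, 0, 2.9], 0, 0], [[0, 0, 3.2], 0, 0]]}}

```text
time: 33.0
position: [0.49, 0.1817, 0.0815]
ee_rot: [0.0, 0.048, 0.999, 0.0]
ft_force: [-0.6, -0.1, 0.4]
finger_gap: 0.004
```

Request:
{"fn": "servo_tool", "kwargs": {"commands": [[[0, 0, 0.2], 0, 0], [[0, 0, 0.4], 0, 0]]}}

```text
time: 33.25
position: [0.4904, 0.1817, 0.0778]
ee_rot: [0.001, 0.048, 0.999, 0.0]
ft_force: [0.8, -1.1, 5.8]
finger_gap: 0.002
```

Request:
{"fn": "servo_tool", "kwargs": {"commands": [[[0, 0, 0.15], 0, 0], [[0, 0, 0.25], 0, 0]]}}

```text
time: 33.5
position: [0.4907, 0.1817, 0.0769]
ee_rot: [0.001, 0.049, 0.999, 0.001]
ft_force: [-4.5, -2.6, 18.3]
finger_gap: 0.009
```

Request:
{"fn": "servo_tool", "kwargs": {"commands": [[[0, 0, -3], 0, 0], [[0, 0, -8], 0, 0], [[-4, 0, -13], 0, 0], [[-7.5, -0.3, -18], 0, 0], [[-7.5, -0.3, -18], 0, 0]]}}

```text
time: 34.12
position: [0.5687, 0.1708, 0.2595]
ee_rot: [0.005, 0.05, 0.999, 0.002]
ft_force: [-1.8, 1.2, -0.5]
finger_gap: 0.005
```

Request:
{"fn": "servo_tool", "kwargs": {"commands": [[[0, 0, 0], 0, 0], [[0, 0, 0], 0, 0]]}}

```text
time: 34.38
position: [0.5625, 0.1714, 0.2532]
ee_rot: [-0.002, 0.048, 0.999, -0.0]
ft_force: [0.4, -0.6, -0.0]
finger_gap: 0.005
```

```bash
python3 - <<'E'
from h import *
W=cw([-.069,-.001,.08])[0]; go(W,174.28)
w=camera('wrist'); prm=P('wrist'); save('r7f.png',w)
big=cv2.resize(w[95:255,235:400],None,fx=4.8,fy=4.8,interpolation=cv2.INTER_CUBIC)[:,:,::-1].copy()
def d1(L,col):
    for X in L:
        q=(proj(None,cw(X),prm)[0]-[235,95])*4.8; cv2.circle(big,tuple(int(v) for v in q),3,col,-1)
for th,c in ((0,(0,0,255)),(.12,(0,255,0))): d1([tabp(th,n,l) for n in (0,.028) for l in (.03,.048)]+[tabp(th,0,.05)+[0,y,0] for y in (-.056,.056)],c)
d1([pan(0,y,0) for y in (-.068,.068)]+[pan(.1282,y,0) for y in (-.068,.068)]+[pan(HU,y,.003) for y in (-.05,.05)],(255,0,0))
cv2.imwrite('pics/r7.png',big); save('r7s.png',camera('scene')[110:260,180:420],3.3)
E
```

```text
t 34.38 pos [0.5625 0.1714 0.2532] yaw 174.51 shift cm [ 7.43  0.4  17.35] roll 0.23 gap 0.005 F [ 0.4 -0.6 -0. ]
```

View pics/r7.png

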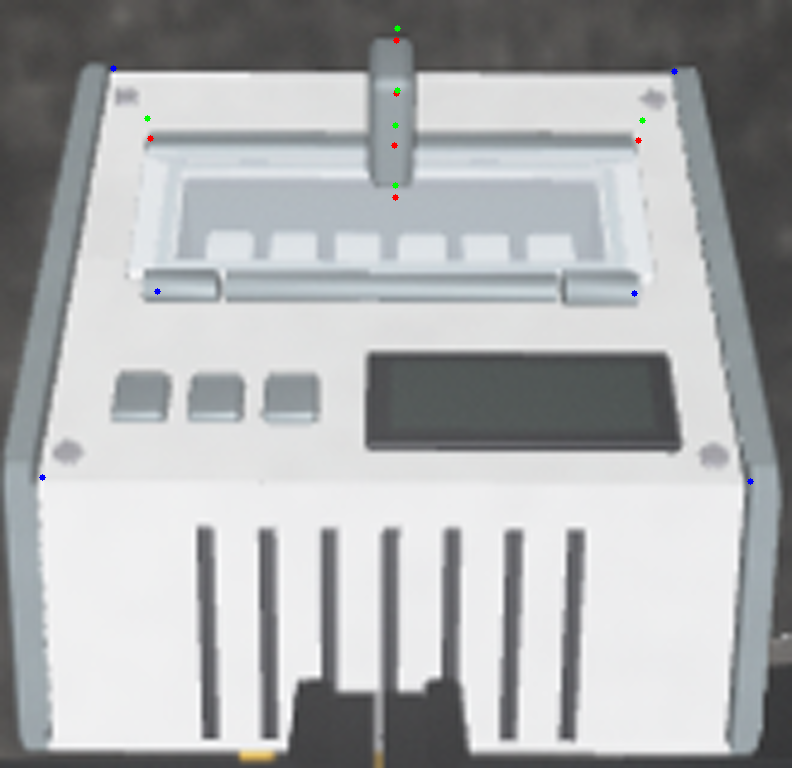

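View pics/r7s.png

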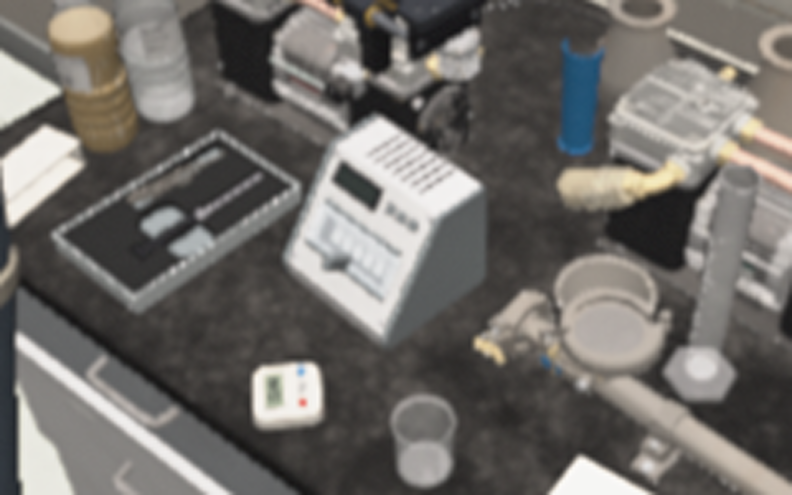

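View pics/r7f.png

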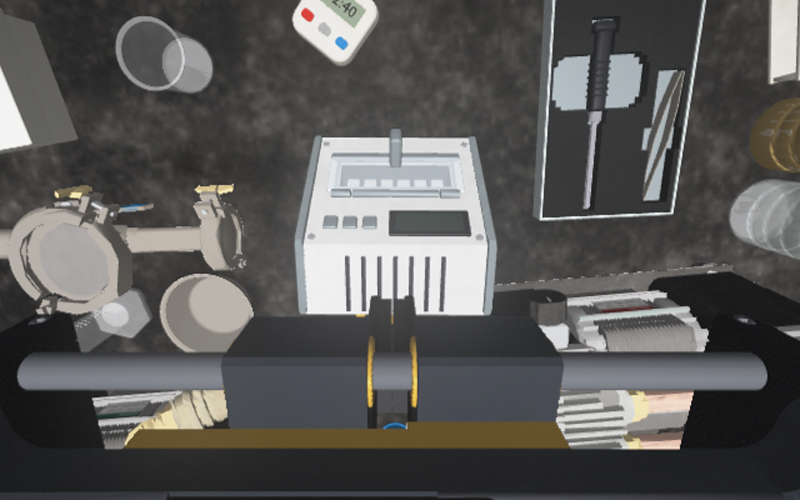

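```bash
python3 -c "
from h import *
print(observe()['ft_force']); print(sign_off())"
```

```text
[-0.00946295 -0.29975153  0.24401246]
the job is handed in; nothing more can be done
None
```

The job is done and handed in at about 34.5 s of the 72 s allowed; sign-off gives no verdict, so the results below are from my own checks.

**What I did**
- I swung the cover up to about 2 rad by its tab and picked up the stylus.
- I tipped the stylus about 30° in the grip over the carton edge. This let the blade reach the lower end of the rocker that was on, fourth from the right as seen from the robot.
- I threw that rocker with the tip, then lowered the stylus into its tray cutout, where it levelled itself. I pressed it home and shut the cover.

**What the last checks showed**
- **Rockers:** all six stand alike in the wrist pictures, both with the cover up and with it shut.
- **Stylus:** it lies in its cutout, with about 2 mm between the tip and the end of the channel. Pressing met a hard stop of about 25 N with the fingertips 22 mm above the bench, which is where the top of the handle should be when it is home.
- **Beaker and cylinder:** both are still standing.
- **Robot:** clear of everything, with the force reading near zero.

**What disagreed**
- **Cover:** after the first closing it still looked 0.05–0.12 rad open. I pressed the tab down to about 18 N, and the last picture then matched the shut position.
- **Wrist camera:** positions taken with the camera turned half round differed by 2–3 mm sideways, so I aligned the tip and the stylus within a single picture.
- **Rocker press:** the final press read about 13 N, some of it upward, more than the rocker needs. The blade probably touched the lower edge of the window.

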